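# Fetch the pen case from behind the ink bottles

## Task

Three ink bottles stand in the way of the wooden pen case: first stand all three aside on the black cutting mat, then take the pen case and lay it flat in the middle of the grey felt pad, lengthwise along it. After that put the bottles back on the board, each standing in the middle of the coaster of its own colour. Keep the bottles upright and leave the white cup where it is.

Things in the scene. Friction and masses are not known exactly. Their poses are not given: they have to be found in the camera images.
- bottle_red_center (a point): closed red ink bottle with a red cap and a paper label band, upright, round, plain straight sides 40 mm in diameter up to 85 mm, then a 26 mm cap; 115 mm tall, about 150 g. The point is its centre, half-way up (57.5 mm above its underside); z up along the bottle. At the start it stands on one of the three coasters, not necessarily that of its colour
- bottle_yellow_center (a point): closed yellow ink bottle with a yellow cap and a paper label band, upright, round, plain straight sides 40 mm in diameter up to 85 mm, then a 26 mm cap; 115 mm tall, about 150 g. The point is its centre, half-way up (57.5 mm above its underside); z up along the bottle. At the start it stands on one of the three coasters, not necessarily that of its colour
- bottle_blue_center (a point): closed blue ink bottle with a blue cap and a paper label band, upright, round, plain straight sides 40 mm in diameter up to 85 mm, then a 26 mm cap; 115 mm tall, about 150 g. The point is its centre, half-way up (57.5 mm above its underside); z up along the bottle. At the start it stands on one of the three coasters, not necessarily that of its colour
- coaster_red: flat fixed red coaster, a disc 60 mm in diameter and 2 mm thick, on the 10 mm thick pale wooden display board. Origin at the centre of its underside, 10 mm above the table; its top is 12 mm above the table. The three coasters form a straight row, centres 75 mm apart, in any order of colours
- coaster_yellow: flat fixed yellow coaster, a disc 60 mm in diameter and 2 mm thick, on the 10 mm thick pale wooden display board. Origin at the centre of its underside, 10 mm above the table; its top is 12 mm above the table. The three coasters form a straight row, centres 75 mm apart, in any order of colours
- coaster_blue: flat fixed blue coaster, a disc 60 mm in diameter and 2 mm thick, on the 10 mm thick pale wooden display board. Origin at the centre of its underside, 10 mm above the table; its top is 12 mm above the table. The three coasters form a straight row, centres 75 mm apart, in any order of colours
- pen_case_center (a point): dark wooden pen case, a closed rigid box 40 mm (its x) by 150 mm (its y) by 34 mm high, about 140 g, with a brass plate on top. The point is its centre, half-way up (17 mm above its underside); z up. It starts lying on the same 10 mm board, behind the bottles as seen from the robot, parallel to their row, about 10 to 16 mm clear of them. The fixed board reaches about 40 mm beyond it on the far side
- cutting_mat: black cutting mat with a fine grey grid, fixed, 240 mm (its x) by 140 mm (its y), 3 mm thick, beside the board on one side or the other: the place where the bottles wait. Origin at the centre of its underside, at table height
- felt_pad: grey felt-covered pad, fixed and firm, 70 mm (its x) by 180 mm (its y), 4 mm thick, beside the board on the other side from the mat. Origin at the centre of its underside, at table height
- rinse_cup: white empty cup, loose, 50 mm tall and 60 mm across the rim, standing on the table between the robot and the board. Not to be handled. Origin at the centre of its underside
Things that resemble listed ones, but are neither listed nor needed, are in the scene too. What is shaped like the part that bears bottle_yellow_center but green is not meant. There is more than one size of the part that bears bottle_blue_center; the job needs the larger.

How it is judged:
By the outcome, as a careful person would: the job done as asked, in the order asked, and still so for the second after the job is handed in, with the robot touching nothing.
It also fails if it takes over 144 s, if anything falls off the work surface, if the arm or the gripper's body presses on something with over 40 N, if the wrist force passes 120 N, or if a joint passes its speed limit or range.

## Robot

A 6-joint arm with a two-finger parallel gripper is mounted at the origin on the work surface. World frame = base frame: x ahead of the robot, y to its left, z up, the work surface at z = 0. Lengths are in mm, angles in rad, forces in N, time in s.
With the tool pointing down it reaches from about 350 to 775 mm from the base axis. Payload 7.3 kg.
Tool frame: the origin (TCP) lies midway between the tips of the shut fingers; the grasp point (between the pads) lies 19 mm behind it; z points along the fingers, y is the line along which they close (so a half turn about z gives the same grasp; the last joint's range is limited). The gripper opens to 92 mm and grips with 3 to 60 N. Pads are 19 mm wide; open, the fingers measure 130 mm over their backs; the gripper's body (75 mm by 190 mm) begins 47 mm behind the grasp point.
Start: joints at [-1.328, 0.342, 1.524, -0, 1.275, -0.146], TCP at [199.039, -485.827, 226.741] pointing down, gripper open.
Joint ranges: [-2.53, 2.53], [-0.77, 2.02], [0.04, 2.7], [-1, 4.14], [0.28, 2.66], [-3.11, 3.11]. Speed limits (rad/s): [2.57, 2.57, 3.14, 3.14, 3.14, 3.14].

## Interface

Orientations are given as [roll, pitch, yaw] about the fixed x, y, z axes, in that order (R = Rz(yaw) Ry(pitch) Rx(roll)).
In Python, from plant import readout, vision, order, models gives the robot as it stands. The module is installed in compiled form; this text tells all that it offers.
- The arm moves only by the tool step_arm, never from a script. Its argument "series" is text: rows parted by semicolons, each of 7 numbers parted by spaces: the gripper's target within -1 to 1 (shut at 1, half-way at 0, fully open at -1), then the shift along the tool's x, y, z each as a share of 80 mm, from -1 to 1, then the turn, a rotation vector about the tool's x, y, z each as a share of 2 pi rad, from -1 to 1. In form: jaw x y z ax ay az; .... A call has 1 to 20 rows; each row is the pose to reach, as a shift and turn from the pose commanded when the call began, along the tool's axes at that moment, turning the shorter way round; what a row does not reach only later rows make up. A row lasts 1/10 s, in which the tool goes at most 50 mm and 8.59 degrees, less where a joint would pass 70% of its speed; a pose out of reach is approached as far as the arm can. A call with a number of a shift or a turn outside -1 to 1 is refused whole. A call with a gripper value outside its range is refused whole. The fingers move at their own pace and stop on an object; the grip force is fixed at half the most. Time passes only in rows, so rows that repeat a pose let the fingers close. It gives the time, the measured TCP pose, the force, the opening and the grip force at its end, in the units of the state.
- readout.get_obs(): the state, without advancing time (a new reading comes with each control period).
- vision.capture(name): name is "side" or "top"; returns a dict with "frame" (400x640x3 uint8, red, green, blue), "depth" (400x640 float32, mm along the optical axis (not along the pixel's ray), 0 where there is no reading), "fovy" (degrees; the focal length in pixels is half the picture's height over the tangent of half this angle, whatever the lens; pixels are square), "cx", "cy" (the principal point, pixels), "rvec" (rotation vector, rad) and "tvec" (3), from world to camera coordinates, as OpenCV has them. Camera axes: x right, y down, z forward; pixel columns grow to the right and rows downward; lengths in mm; the calibration is good to about 2 mm. A picture is of the moment at which its call begins.
- order.close_job(): hands the job in; it is judged then, once.
Trained networks look in a picture, given as the dict that the camera call returned (one of the last four; its "shot" number tells which), for a name from the list of things; names that differ only in an ending like _2 or _b are one class to them, and where a whole thing is asked for, a point or a joint stands for the part that bears it (a point fixed in the world has none). Each returns a list of dicts, best first, with "p" (0 to 1); they miss things now and then, are a little off and sometimes report something else, mostly with a low value. They report only what shows in the picture. A call takes as long as a camera call. They do not tell look-alikes from the thing itself.
- models.look_for(picture, thing): "position" ([column, row] in pixels, amid what is visible of it).
- models.pinpoint(picture, thing): "position" ([column, row] in pixels: a listed point, or the origin of a listed thing).
The state is a dict: "time": time; "joint_positions": joint angles; "dq": joint speeds; "tau": joint torques, N m; "tool_pos": TCP position; "tcp_rot": TCP orientation; "contact_force": force on the tool from outside, world axes, zero at the start; "moment": the same for the moment, N m; "grip_width": finger opening in mm; "finger_force": force on a finger pad.
Only numpy, scipy, OpenCV 4.12 (cv2) and the standard library are available. Lean on these libraries where they do the work, as an engineer would, in place of code of your own. Each camera call takes 0.05 s, during which the arm holds its last target. There are 200 camera calls.

## Working session

There is one attempt and no reset: what is moved stays moved. The work goes in short steps, Python scripts to look and compute and a tool call to move; the robot and the scene stay as the last step left them, time stands still between calls to the robot, and variables do not carry over. Pictures are saved under pics/ and viewed, at most 14 in all, crops included, and the job is handed in when it is done.

Besides the shell and the picture viewer there is one more tool, called after ">>>" as name(argument=value, ...) on one line, values as JSON. step_arm: Moves the arm, as the interface text tells. Shift numbers are shares of 80 mm and turn numbers shares of 2 pi rad, none past 1 either way. Its arguments: {"type":"object","properties":{"series":{"type":"string"}},"required":["series"]}

```bash
mkdir -p pics
cat > h.py <<'E'
import numpy as np, cv2
from plant import readout, vision, order, models
def K(p):
    f=p["frame"].shape[0]/2/np.tan(np.radians(p["fovy"])/2); return f,p["cx"],p["cy"]
def ray(p,uv):
    f,cx,cy=K(p); R=cv2.Rodrigues(np.array(p["rvec"],float))[0]; t=np.array(p["tvec"],float).ravel()
    d=R.T@np.array([(uv[0]-cx)/f,(uv[1]-cy)/f,1.]); return -R.T@t,d
def at_z(p,uv,z):
    o,d=ray(p,uv); return o+d*(z-o[2])/d[2]
def proj(p,X):
    f,cx,cy=K(p); k=np.array([[f,0,cx],[0,f,cy],[0,0,1]])
    return cv2.projectPoints(np.array(X,float).reshape(-1,1,3),np.array(p["rvec"],float),np.array(p["tvec"],float),k,None)[0].reshape(-1,2)
def cloud(p):
    f,cx,cy=K(p); R=cv2.Rodrigues(np.array(p["rvec"],float))[0]; t=np.array(p["tvec"],float).ravel()
    D=p["depth"]; v,u=np.mgrid[:D.shape[0],:D.shape[1]]
    c=np.stack([(u-cx)/f*D,(v-cy)/f*D,D],-1)
    return (c-t)@R
def save(n,img): cv2.imwrite("pics/"+n,cv2.cvtColor(img,cv2.COLOR_RGB2BGR))
E
python3 - <<'E'
from h import *
Z=dict(bottle_red_center=69.5,bottle_yellow_center=69.5,bottle_blue_center=69.5,coaster_red=10,coaster_yellow=10,coaster_blue=10,pen_case_center=27,cutting_mat=0,felt_pad=0,rinse_cup=0)
for n in ("top","side"):
    p=vision.capture(n); save(n+"0.png",p["frame"]); print(n,p["fovy"],p["cx"],p["cy"],ray(p,(p["cx"],p["cy"])))
    for k,z in Z.items():
        for r in models.pinpoint(p,k)[:4]: print(k,round(r["p"],2),np.round(r["position"]),np.round(at_z(p,r["position"],z)))
print(readout.get_obs())
E
```

```text
top 45.41545310858414 313.32804240074836 198.10606348045107 (array([ 376.05727711,    6.1709317 , 1031.36409064]), array([ 0.16481546, -0.02036362, -0.98611419]))
bottle_red_center 0.75 [266. 186.] [563.  84.  70.]
bottle_yellow_center 0.91 [339. 196.] [541. -67.  70.]
bottle_yellow_center 0.63 [392. 256.] [ 415. -169.   70.]
bottle_blue_center 0.65 [301. 193.] [548.  12.  70.]
bottle_blue_center 0.6 [265. 187.] [563.  84.  70.]
bottle_blue_center 0.56 [248. 265.] [405. 119.  70.]
coaster_red 0.73 [335. 201.] [540. -61.  10.]
coaster_red 0.22 [300. 198.] [548.  14.  10.]
coaster_yellow 0.58 [306. 201.] [540.   2.  10.]
coaster_blue 0.73 [268. 187.] [574.  82.  10.]
pen_case_center 0.84 [299. 169.] [608.  14.  27.]
cutting_mat 0.91 [450. 251.] [ 425. -307.    0.]
cutting_mat 0.19 [268. 189.] [572.  83.   0.]
felt_pad 0.91 [166. 238.] [468. 303.   0.]
felt_pad 0.68 [338. 197.] [549. -70.   0.]
rinse_cup 0.7 [300. 248.] [440.  16.   0.]
side 43.81607261849177 320.27362637909334 208.46968842044046 (array([-60.44946932, 731.63182232, 842.09222778]), array([ 0.47039524, -0.61151529, -0.636
[... 830 characters left out ...]
 'joint_positions': array([-1.32798133e+00,  3.42007566e-01,  1.52409662e+00,  1.80261933e-05,
        1.27542844e+00, -1.45988903e-01]), 'dq': array([ 1.65677611e-03, -3.46049627e-04, -3.32212221e-05,  1.93890128e-04,
        1.32337854e-03, -1.83107562e-04]), 'tau': array([-4.61318778e-04, -4.31148720e+01, -2.44474912e+01,  7.19341915e-02,
        4.82765108e-02,  2.30702761e-05]), 'tool_pos': array([ 199.05211153, -485.81506976,  226.73775868]), 'tcp_rot': array([ 3.14153075e+00, -8.32970710e-06,  3.88798657e-01]), 'contact_force': array([-0.22092988,  0.25581203,  0.00119971]), 'moment': array([-0.02170888, -0.06090423, -0.01542027]), 'finger_force': 0.0, 'grip_width': 91.80082729811942}
```

Run:
```python
import cv2
a=cv2.imread("pics/top0.png"); b=cv2.imread("pics/side0.png")
cv2.imwrite("pics/top0b.png",cv2.resize(a[120:330,120:520],None,fx=2,fy=2,interpolation=cv2.INTER_CUBIC))
cv2.imwrite("pics/side0b.png",cv2.resize(b[130:380,190:480],None,fx=2.4,fy=2.4,interpolation=cv2.INTER_CUBIC)[:600])
```

```text
(no output)
```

View pics/top0b.png

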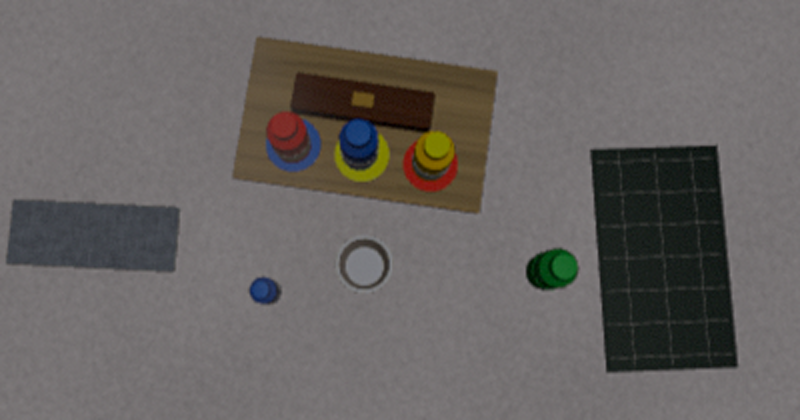

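View pics/side0b.png

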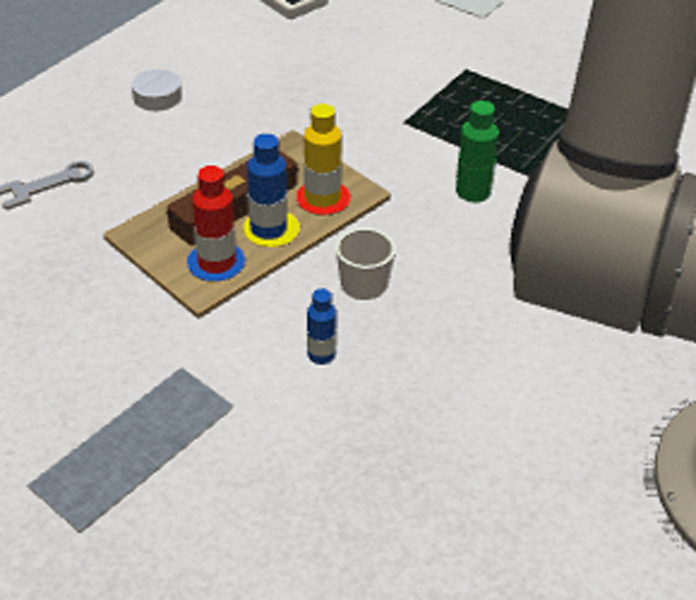

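Top view: red bottle (265,186) stands on the blue coaster, blue (300,193) on yellow, yellow (337,197) on red. The case lies behind at (300,170), the mat on the right at (450,250), the felt on the left at (166,238) and the cup at (301,252). There are two look-alikes, a green bottle at (395,254), which is the wrong colour, and a small blue one at (252,265). The blue bottle at (300,193) is the larger of the two blues, so it is the one meant. Next I measure precisely.

```bash
cat > m.py <<'E'
from h import *
from scipy.optimize import least_squares
def masks(p):
    H=cv2.cvtColor(p["frame"],cv2.COLOR_RGB2HSV).astype(int); h,s,v=H[...,0],H[...,1],H[...,2]
    ok=(s>150)&(v>60)
    return dict(red=ok&((h<6)|(h>174)),yellow=ok&(h>24)&(h<36),blue=ok&(h>105)&(h<125))
def circ(P,r=30):
    f=lambda c:np.hypot(P[:,0]-c[0],P[:,1]-c[1])-r
    q=least_squares(f,P.mean(0)[:2],loss="soft_l1",f_scale=1); return q.x,np.sqrt(np.mean(q.fun**2))
E
python3 - <<'E'
from m import *
for n in ("top","side"):
    p=vision.capture(n); C=cloud(p); z=C[...,2]; M=masks(p); ok=p["depth"]>0
    roi=(C[...,0]>480)&(C[...,0]<700)&(abs(C[...,1])<160)&ok
    print(n,"table z",np.median(z[(C[...,0]>400)&(C[...,0]<450)&(C[...,1]>50)&(C[...,1]<100)&ok]))
    for k,m in M.items():
        mm=m&roi&(z>118); P=C[mm]; print(k,"cap",mm.sum(),np.round((P.min(0)+P.max(0))/2,1),np.round(P.mean(0),1), np.round(P.max(0)-P.min(0),1))
        mm=m&roi&(z<22); v,u=np.nonzero(mm)
        P=np.array([at_z(p,(a,b),12) for a,b in zip(u,v)])[:,:2].astype(np.float32)
        h=cv2.convexHull(P)[:,0]; print("   coaster",mm.sum(),cv2.minEnclosingCircle(P),circ(h,29.5))
    mm=roi&(z>38)&(z<48)
    H=cv2.cvtColor(p["frame"],cv2.COLOR_RGB2HSV)
    mm&=(C[...,0]>565)
    nl,L,st,ce=cv2.connectedComponentsWithStats(mm.astype(np.uint8)); i=1+np.argmax(st[1:,4]); mm=L==i
    print("case",mm.sum(),np.median(z[mm]),cv2.minAreaRect(C[mm][:,:2].astype(np.float32)))
    fr=p["frame"].astype(int).sum(-1)
    t=at_z
    V,U=np.mgrid[:400,:640]; 
    if n=="top":
        mat=((C[...,1]<-210)&(fr<200)&ok); 
        nl,L,st,ce=cv2.connectedComponentsWithStats(cv2.morphologyEx(mat.astype(np.uint8),cv2.MORPH_CLOSE,np.ones((5,5)))); i=1+np.argmax(st[1:,4]); v,u=np.nonzero(L==i)
        P=np.array([at_z(p,(a,b),3)[:2] for a,b in zip(u,v)],np.float32); print("mat",cv2.minAreaRect(P))
    f=p["frame"].astype(int); fm=(f[...,2]-f[...,0]>6)&(C[...,1]>170)&(C[...,0]>350)&ok
    nl,L,st,ce=cv2.connectedComponentsWithStats(cv2.morphologyEx(fm.astype(np.uint8),cv2.MORPH_OPEN,np.ones((3,3)))); i=1+np.argmax(st[1:,4]); v,u=np.nonzero(L==i)
    P=np.array([at_z(p,(a,b),4)[:2] for a,b in zip(u,v)],np.float32); print("felt",len(P),cv2.minAreaRect(P))
    g=(C[...,0]>360)&(C[...,0]<480)&(abs(C[...,1])<60)&(z>44)&(z<58)&ok; print("cup rim",cv2.minEnclosingCircle(C[g][:,:2].astype(np.float32)))
    g=(C[...,0]>360)&(C[...,0]<480)&(C[...,1]<-120)&(C[...,1]>-220)&(z>100)&ok;print("green",C[g].mean(0) if g.any() else None)
    g=(C[...,0]>340)&(C[...,0]<460)&(C[...,1]<180)&(C[...,1]>80)&(z>50)&ok;print("small blue",C[g].mean(0) if g.any() else None, C[g].max(0) if g.any() else None)
E
```

```text
top table z -0.37218963819021683
red cap 131 [560.6  86.7 126.4] [560.6  87.  126.5] [23.  25.2  7.4]
   coaster 200 ((561.5809936523438, 6.4069366455078125), 100.26052856445312) (array([537.96035974, -60.29469096]), np.float64(49.48570815852905))
yellow cap 133 [538.1 -60.3 125.2] [537.2 -60.3 126.5] [24.  23.4  9.7]
   coaster 260 ((557.6581420898438, -16.82724380493164), 60.555381774902344) (array([549.72528169,  13.10095956]), np.float64(21.64548800353921))
blue cap 131 [551.6  14.5 124.6] [551.1  14.7 126.5] [23.5 23.3 11.4]
   coaster 68 ((563.8143920898438, 86.19719696044922), 27.449235916137695) (array([565.0713878 ,  88.20950452]), np.float64(1.9979985237585882))
case 1299 43.65631236551918 ((602.2069091796875, 10.049125671386719), (149.9864044189453, 41.08116149902344), 79.8554458618164)
mat ((432.66290283203125, -308.711181640625), (238.57302856445312, 140.0324249267578), 0.6271181702613831)
felt 5225 ((997.4136962890625, 400.409912109375), (596.7291259765625, 55.06317901611328), 89.09132385253906)
cup rim ((429.26312255859375, 12.294690132141113), 29.564191818237305)
gree
[... 561 characters left out ...]
1253]), np.float64(21.67468212835554))
blue cap 71 [551.   16.2 124.5] [549.5  16.4 125.4] [23.7 25.3 12.6]
   coaster 138 ((555.1676635742188, 57.991085052490234), 56.145355224609375) (array([562.28374801,  82.18828456]), np.float64(23.504339483843815))
case 110 43.87176710555694 ((603.3321533203125, 1.5735511779785156), (23.1036319732666, 61.448280334472656), 40.04209899902344)
felt 2154 ((470.0751953125, 299.9776611328125), (177.10687255859375, 67.54522705078125), 85.73957061767578)
cup rim ((428.2235107421875, 10.90192699432373), 31.5509033203125)
green [ 416.89216509 -177.30575443  110.954628  ]
small blue [402.31955098 117.54428051  65.83450573] [416.42190324 129.36003882  82.28835816]
```

>>> step_arm(series="-1 .25 -.14 0 0 0 -.02; -1 .5 -.28 0 0 0 -.04; -1 .75 -.42 0 0 0 -.06; -1 1 -.56 0 0 0 -.08; -1 1 -.56 0 0 0 -.1038; -1 1 -.56 0 0 0 -.1238; -1 1 -.56 0 0 0 -.1438; -1 1 -.56 0 0 0 -.1638; -1 1 -.56 0 0 0 -.1638")

```text
time: 2.1
tool_pos: [256.1, -414.0, 226.8]
tcp_rot: [3.142, 0.0, 1.419]
contact_force: [0.6, 0.2, -0.3]
grip_width: 91.9
finger_force: 0.0
```

>>> step_arm(series="-1 .33 .18 0 0 0 0; -1 .66 .37 0 0 0 0; -1 .982 .562 0 0 0 0")

```text
time: 2.4
tool_pos: [312.9, -342.5, 226.7]
tcp_rot: [3.141, 0.0, 1.413]
contact_force: [-0.3, -0.1, 0.4]
grip_width: 91.6
finger_force: 0.0
```

>>> step_arm(series="-1 .33 .18 0 0 0 0; -1 .66 .37 0 0 0 0; -1 .982 .562 0 0 0 0")

```text
time: 2.7
tool_pos: [369.5, -271.4, 226.8]
tcp_rot: [3.141, 0.0, 1.414]
contact_force: [0.6, 0.2, -0.2]
grip_width: 91.7
finger_force: 0.0
```

```bash
cat >> h.py <<'E'
def go(x,y,z,yaw=None,start=None):
    """tool-axis shift (shares of 80 mm) and turn share to a TCP target"""
    o=readout.get_obs(); p=np.array(o["tool_pos"]); Y=o["tcp_rot"][2]
    if start: p=np.array(start[:3]); Y=start[3]
    d=np.array([x,y,z])-p; c,s=np.cos(Y),np.sin(Y)
    t=np.array([d[0]*c+d[1]*s,d[0]*s-d[1]*c,-d[2]])/80
    print("t",round(o["time"],2),"at",np.round(p,1),"yaw",round(Y,3),"shift",np.round(t,3),"turn",None if yaw is None else round(-((yaw-Y+np.pi)%(2*np.pi)-np.pi)/2/np.pi,4),"F",np.round(o["contact_force"],1),"w",round(o["grip_width"],1))
E
python3 - <<'E'
from m import *
go(538,-60.3,200,1.418)
# felt from top
p=vision.capture("top"); f=p["frame"].astype(int); C=cloud(p)
print("felt rgb",f[238,166],"table",f[275,166])
r=(C[...,0]>400)&(C[...,0]<540)&(C[...,1]>180)&(C[...,1]<420)
fm=r&(f.sum(-1)<(f[238,166].sum()+f[275,166].sum())/2)
nl,L,st,ce=cv2.connectedComponentsWithStats(cv2.morphologyEx(fm.astype(np.uint8),cv2.MORPH_OPEN,np.ones((3,3)))); i=1+np.argmax(st[1:,4]); v,u=np.nonzero(L==i)
P=np.array([at_z(p,(a,b),4)[:2] for a,b in zip(u,v)],np.float32); print("felt",len(P),cv2.minAreaRect(P),P.mean(0))
E
```

```text
t 2.7 at [ 369.5 -271.4  226.8] yaw 1.414 shift [2.936 1.668 0.335] turn -0.0007 F [ 0.6  0.2 -0.2] w 91.7
felt rgb [72 74 80] table [123 118 118]
felt 2729 ((470.46893310546875, 301.4512634277344), (180.08934020996094, 70.08099365234375), 86.23898315429688) [470.17108 301.68753]
```

>>> step_arm(series="-1 .33 .18 0 0 0 0; -1 .66 .37 0 0 0 0; -1 .979 .556 0 0 0 0")

```text
time: 3.05
tool_pos: [425.3, -201.0, 226.8]
tcp_rot: [3.141, 0.0, 1.414]
contact_force: [0.8, -0.2, 1.2]
grip_width: 91.9
finger_force: 0.0
```

>>> step_arm(series="-1 .33 .18 0 0 0 0; -1 .66 .37 0 0 0 0; -1 .979 .556 0 0 0 0")

```text
time: 3.35
tool_pos: [481.3, -130.3, 226.8]
tcp_rot: [3.141, 0.0, 1.414]
contact_force: [-0.2, -0.5, 0.4]
grip_width: 92.0
finger_force: 0.0
```

>>> step_arm(series="-1 .33 .18 .2 0 0 0; -1 .66 .37 .5 0 0 0; -1 .979 .556 .85 0 0 0; -1 .979 .556 .9 0 0 0; -1 .979 .556 .9 0 0 0")

```text
time: 3.85
tool_pos: [535.9, -60.3, 153.7]
tcp_rot: [-3.139, 0.0, 1.417]
contact_force: [0.5, 0.1, -0.2]
grip_width: 92.0
finger_force: 0.0
```

Run:
```python
from m import *
go(538,-60.3,67,1.414)
p=vision.capture("side"); q=proj(p,[(538,-60.3,84),(538,-60.3,127)])
im=p["frame"].copy()
print(q); save("a1.png",cv2.resize(im[60:300,180:460],None,fx=2.4,fy=2.4))
```

```text
t 3.85 at [535.9 -60.3 153.7] yaw 1.417 shift [0.004 0.025 1.083] turn 0.0005 F [ 0.5  0.1 -0.2] w 92.0
[[323.67129814 189.89122416]
 [323.75448318 175.95991569]]
```

View pics/a1.png

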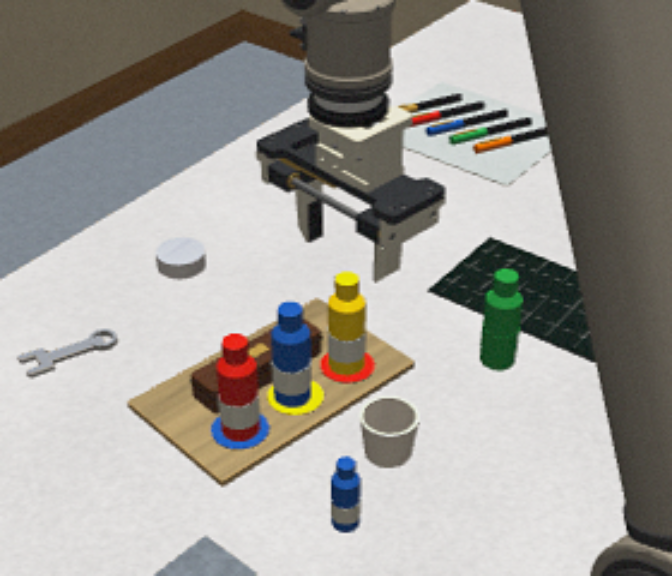

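The gripper is open above the yellow bottle (crop 347,290), with its fingers on either side across the row. Now descend and grip.

>>> step_arm(series="-1 0 .01 .2 0 0 0; -1 0 .02 .4 0 0 0; -1 0 .02 .6 0 0 0; -1 0 .02 .6 0 0 0")

```text
time: 4.3
tool_pos: [537.1, -61.8, 106.3]
tcp_rot: [-3.14, 0.0, 1.415]
contact_force: [0.5, 0.2, 0.4]
grip_width: 92.1
finger_force: 0.0
```

>>> step_arm(series="-1 0 0 .2 0 0 0; -1 0 0 .4 0 0 0; -1 0 0 .48 0 0 0; -1 0 0 .48 0 0 0; 1 0 0 .48 0 0 0; 1 0 0 .48 0 0 0; 1 0 0 .48 0 0 0; 1 0 0 .48 0 0 0; 1 0 0 .48 0 0 0; 1 0 0 .48 0 0 0; 1 0 0 .48 0 0 0; 1 0 0 .48 0 0 0")

```text
time: 5.5
tool_pos: [538.0, -60.8, 68.3]
tcp_rot: [-3.141, 0.0, 1.418]
contact_force: [-0.7, -0.1, 0.3]
grip_width: 39.6
finger_force: 30.0
```

Run:
```python
from m import *
go(538,-60.3,205,0)
go(435,-315,205,0)
```

```text
t 5.5 at [538.  -60.8  68.3] yaw 1.418 shift [ 6.000e-03 -1.000e-03 -1.709e+00] turn 0.2257 F [-0.7 -0.1  0.3] w 39.6
t 5.5 at [538.  -60.8  68.3] yaw 1.418 shift [-3.337 -0.789 -1.709] turn 0.2257 F [-0.7 -0.1  0.3] w 39.6
```

>>> step_arm(series="1 0 0 -.1 0 0 0; 1 0 0 -.3 0 0 0; 1 0 0 -.6 0 0 0; 1 0 0 -.9 0 0 0; 1 0 0 -1 0 0 0")

```text
time: 6.0
tool_pos: [539.3, -61.0, 150.9]
tcp_rot: [3.137, 0.0, 1.418]
contact_force: [-0.1, 0.2, -1.3]
grip_width: 39.8
finger_force: 30.0
```

>>> step_arm(series="1 -.15 -.04 -.3 0 0 0; 1 -.38 -.09 -.55 0 0 0; 1 -.62 -.15 -.7 0 0 0; 1 -.85 -.2 -.7 0 0 0")

```text
time: 6.4
tool_pos: [512.2, -126.4, 205.8]
tcp_rot: [3.139, 0.001, 1.418]
contact_force: [0.4, 0.0, -1.5]
grip_width: 39.3
finger_force: 30.0
```

>>> step_arm(series="1 -.28 -.07 0 0 0 0; 1 -.57 -.13 0 0 0 0; 1 -.85 -.2 0 0 0 0")

```text
time: 6.7
tool_pos: [485.1, -191.0, 203.7]
tcp_rot: [-3.141, -0.0, 1.418]
contact_force: [0.3, 0.3, -2.0]
grip_width: 39.6
finger_force: 30.0
```

>>> step_arm(series="1 -.28 -.07 0 0 0 0; 1 -.57 -.13 0 0 0 0; 1 -.85 -.2 0 0 0 0")

```text
time: 7.0
tool_pos: [458.9, -255.8, 203.7]
tcp_rot: [-3.141, -0.0, 1.418]
contact_force: [0.5, -0.2, -2.6]
grip_width: 39.5
finger_force: 30.0
```

>>> step_arm(series="1 -.2 -.05 0 0 0 .02; 1 -.4 -.1 0 0 0 .04; 1 -.6 -.14 0 0 0 .06; 1 -.75 -.18 0 0 0 .08; 1 -.787 -.189 0 0 0 .1; 1 -.787 -.189 0 0 0 .12; 1 -.787 -.189 0 0 0 .14; 1 -.787 -.189 0 0 0 .16; 1 -.787 -.189 0 0 0 .18; 1 -.787 -.189 0 0 0 .2; 1 -.787 -.189 0 0 0 .22; 1 -.787 -.189 0 0 0 .2257; 1 -.787 -.189 0 0 0 .2257")

```text
time: 8.3
tool_pos: [434.8, -314.7, 203.7]
tcp_rot: [-3.141, 0.001, -0.0]
contact_force: [0.2, 0.2, -1.8]
grip_width: 39.1
finger_force: 30.0
```

Run:
```python
from m import *
go(435,-315,60,0)
p=vision.capture("side"); save("a2.png",cv2.resize(p["frame"][60:300,220:500],None,fx=2.4,fy=2.4))
```

```text
t 8.3 at [ 434.8 -314.7  203.7] yaw -0.0 shift [0.002 0.003 1.796] turn -0.0 F [ 0.2  0.2 -1.8] w 39.1
```

View pics/a2.png

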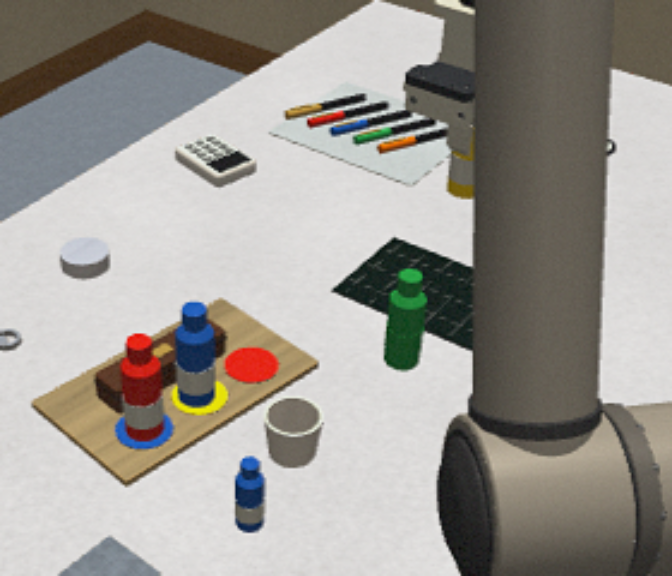

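Yellow is held upright above the mat (crop 462,180) and the red coaster is now clear. Setting it down.

>>> step_arm(series="1 0 0 .3 0 0 0; 1 0 0 .6 0 0 0; 1 0 0 .9 0 0 0")

```text
time: 8.65
tool_pos: [435.0, -314.9, 131.4]
tcp_rot: [3.141, -0.0, 0.001]
contact_force: [-0.3, -0.5, -1.5]
grip_width: 39.1
finger_force: 30.0
```

>>> step_arm(series="1 0 0 .3 0 0 0; 1 0 0 .6 0 0 0; 1 0 0 .8 0 0 0; 1 0 0 .89 0 0 0; 1 0 0 .895 0 0 0; 1 0 0 .9 0 0 0; 1 0 0 .9 0 0 0")

```text
time: 9.35
tool_pos: [435.4, -315.4, 61.0]
tcp_rot: [3.14, -0.001, 0.0]
contact_force: [-0.6, -0.1, -1.7]
grip_width: 39.4
finger_force: 30.0
```

Run:
```python
from m import *
go(435,-315,60,0)
```

```text
t 9.35 at [ 435.4 -315.4   61. ] yaw 0.0 shift [-0.005 -0.005  0.013] turn 0.0 F [-0.6 -0.1 -1.7] w 39.4
```

>>> step_arm(series="1 0 0 .015 0 0 0; 1 0 0 .02 0 0 0; -1 0 0 .02 0 0 0; -1 0 0 .02 0 0 0; -1 0 0 .02 0 0 0; -1 0 0 .02 0 0 0; -1 0 0 .02 0 0 0; -1 0 0 -.2 0 0 0; -1 0 0 -.5 0 0 0; -1 0 0 -.98 0 0 0")

```text
time: 10.35
tool_pos: [434.0, -314.0, 137.8]
tcp_rot: [-3.138, 0.003, -0.0]
contact_force: [0.5, -0.9, 0.1]
grip_width: 91.7
finger_force: 0.0
```

>>> step_arm(series="-1 .1 -.25 -.4 0 0 -.02; -1 .2 -.5 -.8 0 0 -.04; -1 .3 -.75 -.82 0 0 -.06; -1 .35 -1 -.82 0 0 -.08; -1 .35 -1 -.82 0 0 -.1; -1 .35 -1 -.82 0 0 -.12; -1 .35 -1 -.82 0 0 -.14; -1 .35 -1 -.82 0 0 -.16; -1 .35 -1 -.82 0 0 -.18; -1 .35 -1 -.82 0 0 -.2; -1 .35 -1 -.82 0 0 -.22; -1 .35 -1 -.82 0 0 -.2257; -1 .35 -1 -.82 0 0 -.2257")

```text
time: 11.65
tool_pos: [463.0, -235.0, 204.3]
tcp_rot: [-3.142, 0.0, 1.418]
contact_force: [0.3, -1.3, -0.6]
grip_width: 91.8
finger_force: 0.0
```

Run:
```python
from m import *
go(551.3,15,205,1.418)
p=vision.capture("top"); save("a3.png",cv2.resize(p["frame"][120:330,220:500],None,fx=2.4,fy=2.4))
```

```text
t 11.65 at [ 463.  -235.   204.3] yaw 1.418 shift [ 3.256  0.616 -0.009] turn 0.0 F [ 0.3 -1.3 -0.6] w 91.8
```

View pics/a3.png

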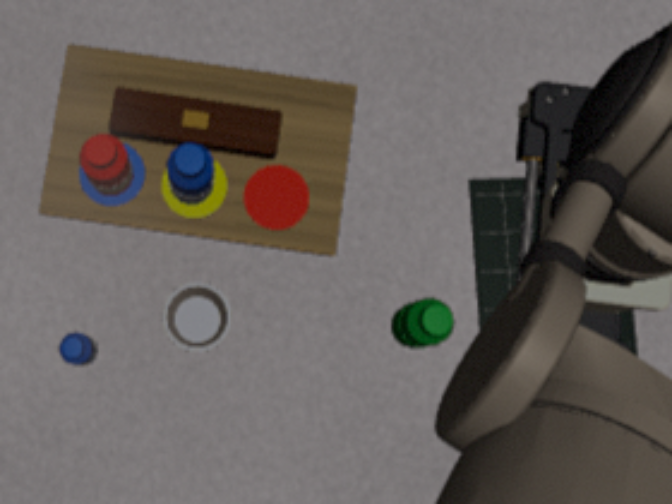

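The red coaster is clear and the blue bottle (crop 191,165) is next. The arm hides the yellow one, so I'll check it after this move.

>>> step_arm(series="-1 .27 .05 0 0 0 0; -1 .54 .1 0 0 0 0; -1 .814 .154 0 0 0 0")

```text
time: 12.0
tool_pos: [485.3, -172.0, 204.3]
tcp_rot: [3.142, 0.0, 1.416]
contact_force: [-0.4, -0.6, -0.5]
grip_width: 91.7
finger_force: 0.0
```

>>> step_arm(series="-1 .27 .05 0 0 0 0; -1 .54 .1 0 0 0 0; -1 .814 .154 0 0 0 0")

```text
time: 12.3
tool_pos: [507.5, -109.2, 204.3]
tcp_rot: [3.142, 0.0, 1.417]
contact_force: [-0.3, 0.1, -0.2]
grip_width: 91.8
finger_force: 0.0
```

>>> step_arm(series="-1 .27 .05 0 0 0 0; -1 .54 .1 0 0 0 0; -1 .814 .154 0 0 0 0")

```text
time: 12.6
tool_pos: [529.5, -46.7, 204.3]
tcp_rot: [3.142, 0.0, 1.417]
contact_force: [-0.6, 0.4, -0.4]
grip_width: 92.1
finger_force: 0.0
```

>>> step_arm(series="-1 .27 .05 .1 0 0 0; -1 .54 .1 .2 0 0 0; -1 .7 .14 .4 0 0 0; -1 .814 .154 .5 0 0 0; -1 .814 .154 .5 0 0 0; -1 .814 .154 .5 0 0 0")

```text
time: 13.2
tool_pos: [551.5, 14.6, 164.5]
tcp_rot: [-3.142, 0.0, 1.418]
contact_force: [0.2, -0.5, -0.1]
grip_width: 92.0
finger_force: 0.0
```

Run:
```python
from m import *
go(551.3,15,67.5,1.418)
p=vision.capture("top"); C=cloud(p); M=masks(p)
g=M["yellow"]&(C[...,1]<-230)&(C[...,2]>105); P=C[g]; print("yellow",len(P),P.mean(0),(P.min(0)+P.max(0))/2)
# red coaster
g=M["red"]&(abs(C[...,1]+60)<50)&(C[...,2]<25); v,u=np.nonzero(g); Q=np.array([at_z(p,(a,b),12)[:2] for a,b in zip(u,v)],np.float32); print(len(Q),cv2.minEnclosingCircle(Q),Q.mean(0))
```

```text
t 13.2 at [551.5  14.6 164.5] yaw 1.418 shift [ 0.005 -0.003  1.213] turn -0.0 F [ 0.2 -0.5 -0.1] w 92.0
yellow 144 [ 434.70171965 -313.13152454  116.79005619] [ 434.83889544 -314.03175847  114.2156797 ]
56 ((537.537841796875, -79.92447662353516), 20.822216033935547) [537.1847  -84.55695]
```

>>> step_arm(series="-1 0 0 .25 0 0 0; -1 0 0 .5 0 0 0; -1 0 0 .7 0 0 0; -1 0 0 .7 0 0 0")

```text
time: 13.65
tool_pos: [550.4, 14.2, 107.1]
tcp_rot: [-3.139, 0.0, 1.417]
contact_force: [-0.4, 0.0, 0.5]
grip_width: 91.8
finger_force: 0.0
```

>>> step_arm(series="-1 0 0 .25 0 0 0; -1 0 0 .45 0 0 0; -1 0 0 .51 0 0 0; -1 0 0 .51 0 0 0; 1 0 0 .51 0 0 0; 1 0 0 .51 0 0 0; 1 0 0 .51 0 0 0; 1 0 0 .51 0 0 0; 1 0 0 .51 0 0 0; 1 0 0 .51 0 0 0; 1 0 0 .51 0 0 0; 1 0 0 .51 0 0 0")

```text
time: 14.85
tool_pos: [551.4, 14.9, 67.5]
tcp_rot: [-3.141, 0.0, 1.418]
contact_force: [-0.8, -0.2, 0.9]
grip_width: 39.5
finger_force: 30.0
```

>>> step_arm(series="1 0 0 -.1 0 0 0; 1 0 0 -.3 0 0 0; 1 0 0 -.6 0 0 0; 1 0 0 -.9 0 0 0; 1 0 0 -1 0 0 0")

```text
time: 15.35
tool_pos: [552.7, 14.8, 150.2]
tcp_rot: [3.137, -0.0, 1.418]
contact_force: [-0.2, -0.7, -1.7]
grip_width: 39.2
finger_force: 30.0
```

>>> step_arm(series="1 -.1 0 -.3 0 0 0; 1 -.3 .01 -.55 0 0 0; 1 -.6 .02 -.7 0 0 0; 1 -.831 .023 -.7 0 0 0")

```text
time: 15.75
tool_pos: [543.7, -52.1, 205.0]
tcp_rot: [3.139, 0.001, 1.418]
contact_force: [1.3, -0.2, -1.8]
grip_width: 39.6
finger_force: 30.0
```

>>> step_arm(series="1 -.28 .01 0 0 0 0; 1 -.56 .02 0 0 0 0; 1 -.831 .023 0 0 0 0")

```text
time: 16.05
tool_pos: [534.4, -117.8, 202.9]
tcp_rot: [-3.141, -0.0, 1.418]
contact_force: [0.1, 0.4, -1.4]
grip_width: 39.6
finger_force: 30.0
```

Run:
```python
from m import *
go(510,-315,205,0)
p=vision.capture("top"); C=cloud(p); M=masks(p)
for k,y in (("red",-60),("yellow",14)):
    g=M[k]&(abs(C[...,1]-y)<60)&(C[...,2]<22)&(C[...,0]<610)
    nl,L,st,ce=cv2.connectedComponentsWithStats(g.astype(np.uint8)); i=1+np.argmax(st[1:,4])
    v,u=np.nonzero(L==i); Q=np.array([at_z(p,(a,b),12)[:2] for a,b in zip(u,v)],np.float32); print(k,len(Q),cv2.minEnclosingCircle(Q),Q.mean(0))
```

```text
t 16.05 at [ 534.4 -117.8  202.9] yaw 1.418 shift [-2.482  0.074 -0.026] turn 0.2257 F [ 0.1  0.4 -1.4] w 39.6
red 173 ((540.4708251953125, -49.731727600097656), 25.81096649169922) [541.93066  -44.398426]
yellow 599 ((550.3663940429688, 13.24266529083252), 30.235992431640625) [549.9912   12.91133]
```

>>> step_arm(series="1 -.28 .01 0 0 0 0; 1 -.56 .02 0 0 0 0; 1 -.827 .025 0 0 0 0")

```text
time: 16.4
tool_pos: [526.4, -183.2, 203.0]
tcp_rot: [-3.141, -0.0, 1.418]
contact_force: [0.3, -0.4, -0.7]
grip_width: 39.5
finger_force: 30.0
```

>>> step_arm(series="1 -.28 .01 0 0 0 0; 1 -.56 .02 0 0 0 0; 1 -.827 .025 0 0 0 0")

```text
time: 16.7
tool_pos: [518.3, -249.0, 202.9]
tcp_rot: [-3.141, -0.0, 1.418]
contact_force: [1.5, 0.4, -1.3]
grip_width: 39.7
finger_force: 30.0
```

>>> step_arm(series="1 -.2 0 0 0 0 .02; 1 -.4 .01 0 0 0 .04; 1 -.6 .02 0 0 0 .06; 1 -.75 .02 0 0 0 .08; 1 -.827 .025 0 0 0 .1; 1 -.827 .025 0 0 0 .12; 1 -.827 .025 0 0 0 .14; 1 -.827 .025 0 0 0 .16; 1 -.827 .025 0 0 0 .18; 1 -.827 .025 0 0 0 .2; 1 -.827 .025 0 0 0 .22; 1 -.827 .025 0 0 0 .2257; 1 -.827 .025 0 0 0 .2257")

```text
time: 18.0
tool_pos: [510.4, -313.7, 202.9]
tcp_rot: [-3.141, 0.001, -0.0]
contact_force: [0.4, -0.2, -1.2]
grip_width: 39.2
finger_force: 30.0
```

>>> step_arm(series="1 0 0 .3 0 0 0; 1 0 0 .6 0 0 0; 1 0 0 .9 0 0 0")

```text
time: 18.3
tool_pos: [510.5, -313.8, 130.5]
tcp_rot: [-3.142, 0.0, 0.001]
contact_force: [0.4, -0.2, -2.0]
grip_width: 39.5
finger_force: 30.0
```

>>> step_arm(series="1 0 0 .3 0 0 0; 1 0 0 .6 0 0 0; 1 0 0 .8 0 0 0; 1 0 0 .87 0 0 0; 1 0 0 .88 0 0 0; 1 0 0 .88 0 0 0; 1 0 0 .88 0 0 0")

```text
time: 19.0
tool_pos: [511.2, -314.5, 62.2]
tcp_rot: [3.14, -0.002, 0.0]
contact_force: [0.6, -0.2, -1.4]
grip_width: 39.4
finger_force: 30.0
```

Run:
```python
from m import *
go(510,-315,59,0)
```

```text
t 19.0 at [ 511.2 -314.5   62.2] yaw 0.0 shift [-0.015  0.006  0.04 ] turn 0.0 F [ 0.6 -0.2 -1.4] w 39.4
```

>>> step_arm(series="1 0 0 .02 0 0 0; 1 0 0 .025 0 0 0; 1 0 0 .025 0 0 0; -1 0 0 .025 0 0 0; -1 0 0 .025 0 0 0; -1 0 0 .025 0 0 0; -1 0 0 .025 0 0 0; -1 0 0 .025 0 0 0; -1 0 0 -.2 0 0 0; -1 0 0 -.5 0 0 0; -1 0 0 -.98 0 0 0")

```text
time: 20.1
tool_pos: [509.4, -313.3, 138.4]
tcp_rot: [-3.139, 0.004, -0.0]
contact_force: [0.3, -0.3, 0.2]
grip_width: 91.2
finger_force: 0.0
```

>>> step_arm(series="-1 .05 -.25 -.4 0 0 -.02; -1 .1 -.5 -.8 0 0 -.04; -1 .15 -.75 -.82 0 0 -.06; -1 .2 -1 -.82 0 0 -.08; -1 .2 -1 -.82 0 0 -.1; -1 .2 -1 -.82 0 0 -.12; -1 .2 -1 -.82 0 0 -.14; -1 .2 -1 -.82 0 0 -.16; -1 .2 -1 -.82 0 0 -.18; -1 .2 -1 -.82 0 0 -.2; -1 .2 -1 -.82 0 0 -.22; -1 .2 -1 -.82 0 0 -.2257; -1 .2 -1 -.82 0 0 -.2257")

```text
time: 21.4
tool_pos: [526.5, -234.1, 205.1]
tcp_rot: [-3.142, 0.0, 1.418]
contact_force: [-0.3, -0.2, -0.1]
grip_width: 92.0
finger_force: 0.0
```

>>> step_arm(series="-1 .27 -.01 0 0 0 0; -1 .54 -.02 0 0 0 0; -1 .806 -.038 0 0 0 0")

```text
time: 21.7
tool_pos: [533.4, -169.3, 205.1]
tcp_rot: [3.142, 0.0, 1.416]
contact_force: [-0.4, -0.3, 0.2]
grip_width: 91.7
finger_force: 0.0
```

>>> step_arm(series="-1 .27 -.01 0 0 0 0; -1 .54 -.02 0 0 0 0; -1 .806 -.038 0 0 0 0")

```text
time: 22.0
tool_pos: [540.2, -104.9, 205.2]
tcp_rot: [3.141, 0.0, 1.417]
contact_force: [0.2, -0.4, 0.8]
grip_width: 91.7
finger_force: 0.0
```

>>> step_arm(series="-1 .27 -.01 0 0 0 0; -1 .54 -.02 0 0 0 0; -1 .806 -.038 0 0 0 0")

```text
time: 22.3
tool_pos: [547.1, -40.7, 205.2]
tcp_rot: [3.141, 0.0, 1.417]
contact_force: [0.1, 0.3, 0.0]
grip_width: 91.6
finger_force: 0.0
```

>>> step_arm(series="-1 .27 -.01 0 0 0 0; -1 .54 -.02 0 0 0 0; -1 .806 -.038 0 0 0 0")

```text
time: 22.6
tool_pos: [553.9, 23.5, 205.2]
tcp_rot: [3.141, 0.0, 1.417]
contact_force: [0.3, -0.2, 0.3]
grip_width: 92.1
finger_force: 0.0
```

>>> step_arm(series="-1 .27 -.01 .1 0 0 0; -1 .54 -.02 .2 0 0 0; -1 .7 -.03 .4 0 0 0; -1 .806 -.038 .5 0 0 0; -1 .806 -.038 .5 0 0 0; -1 .806 -.038 .5 0 0 0")

```text
time: 23.2
tool_pos: [560.8, 86.5, 165.4]
tcp_rot: [3.141, 0.0, 1.418]
contact_force: [0.5, -0.1, -0.1]
grip_width: 91.6
finger_force: 0.0
```

Run:
```python
from m import *
go(560.2,87.3,67.5,1.418)
p=vision.capture("top"); C=cloud(p); M=masks(p)
for k in ("yellow","blue"):
    g=M[k]&(C[...,1]<-230)&(C[...,2]>105); P=C[g]; print(k,len(P),P.mean(0),(P.min(0)+P.max(0))/2)
```

```text
t 23.2 at [560.8  86.5 165.4] yaw 1.418 shift [ 0.009 -0.009  1.224] turn -0.0001 F [ 0.5 -0.1 -0.1] w 91.6
yellow 142 [ 434.75503923 -313.14226397  117.00388713] [ 434.83135192 -313.33881157  115.25593915]
blue 136 [ 509.75463235 -312.77847222  117.02740066] [ 509.90042257 -313.63666785  113.9957258 ]
```

>>> step_arm(series="-1 .01 -.01 .25 0 0 0; -1 .01 -.01 .5 0 0 0; -1 .01 -.01 .7 0 0 0; -1 .01 -.01 .7 0 0 0")

```text
time: 23.65
tool_pos: [559.0, 86.9, 107.8]
tcp_rot: [-3.139, 0.001, 1.417]
contact_force: [-0.0, -0.4, -0.4]
grip_width: 91.6
finger_force: 0.0
```

>>> step_arm(series="-1 0 0 .25 0 0 0; -1 0 0 .45 0 0 0; -1 0 0 .52 0 0 0; -1 0 0 .52 0 0 0; 1 0 0 .52 0 0 0; 1 0 0 .52 0 0 0; 1 0 0 .52 0 0 0; 1 0 0 .52 0 0 0; 1 0 0 .52 0 0 0; 1 0 0 .52 0 0 0; 1 0 0 .52 0 0 0; 1 0 0 .52 0 0 0")

```text
time: 24.85
tool_pos: [560.0, 87.7, 67.5]
tcp_rot: [3.141, 0.0, 1.418]
contact_force: [0.6, -0.5, -0.9]
grip_width: 39.4
finger_force: 30.0
```

>>> step_arm(series="1 0 0 -.1 0 0 0; 1 0 0 -.3 0 0 0; 1 0 0 -.6 0 0 0; 1 0 0 -.9 0 0 0; 1 0 0 -1 0 0 0")

```text
time: 25.35
tool_pos: [561.1, 87.8, 150.2]
tcp_rot: [3.137, -0.001, 1.418]
contact_force: [-0.3, 0.5, -1.6]
grip_width: 39.6
finger_force: 30.0
```

>>> step_arm(series="1 -.1 -.03 -.3 0 0 0; 1 -.3 -.1 -.6 0 0 0; 1 -.6 -.2 -.8 0 0 0; 1 -.892 -.286 -.9 0 0 0")

```text
time: 25.75
tool_pos: [526.3, 20.2, 220.5]
tcp_rot: [3.14, 0.0, 1.419]
contact_force: [-0.5, -0.8, -2.0]
grip_width: 39.3
finger_force: 30.0
```

>>> step_arm(series="1 -.3 -.1 0 0 0 0; 1 -.6 -.2 0 0 0 0; 1 -.892 -.286 0 0 0 0")

```text
time: 26.05
tool_pos: [492.0, -47.1, 219.0]
tcp_rot: [-3.141, 0.0, 1.418]
contact_force: [0.4, 0.1, -1.0]
grip_width: 39.8
finger_force: 30.0
```

>>> step_arm(series="1 -.3 -.1 0 0 0 0; 1 -.6 -.2 0 0 0 0; 1 -.892 -.286 0 0 0 0")

```text
time: 26.35
tool_pos: [458.5, -114.1, 219.0]
tcp_rot: [-3.141, -0.0, 1.418]
contact_force: [-0.4, -0.2, -1.5]
grip_width: 39.5
finger_force: 30.0
```

>>> step_arm(series="1 -.3 -.1 0 0 0 0; 1 -.6 -.2 0 0 0 0; 1 -.892 -.286 0 0 0 0")

```text
time: 26.65
tool_pos: [425.1, -181.1, 219.0]
tcp_rot: [-3.141, -0.0, 1.418]
contact_force: [-0.3, -1.4, -1.2]
grip_width: 39.2
finger_force: 30.0
```

Run:
```python
from m import *
go(360,-315,215,0)
```

```text
t 26.65 at [ 425.1 -181.1  219. ] yaw 1.418 shift [-1.778 -0.549  0.05 ] turn 0.2257 F [-0.3 -1.4 -1.2] w 39.2
```

>>> step_arm(series="1 -.3 -.1 0 0 0 0; 1 -.6 -.2 0 0 0 0; 1 -.889 -.275 0 0 0 0")

```text
time: 26.95
tool_pos: [392.5, -248.0, 219.0]
tcp_rot: [-3.141, -0.001, 1.418]
contact_force: [0.4, -0.0, -2.2]
grip_width: 39.4
finger_force: 30.0
```

>>> step_arm(series="1 -.2 -.07 0 0 0 .02; 1 -.4 -.14 0 0 0 .04; 1 -.6 -.2 0 0 0 .06; 1 -.75 -.25 0 0 0 .08; 1 -.889 -.275 0 0 0 .1; 1 -.889 -.275 0 0 0 .12; 1 -.889 -.275 0 0 0 .14; 1 -.889 -.275 0 0 0 .16; 1 -.889 -.275 0 0 0 .18; 1 -.889 -.275 0 0 0 .2; 1 -.889 -.275 0 0 0 .22; 1 -.889 -.275 0 0 0 .2257; 1 -.889 -.275 0 0 0 .2257")

```text
time: 28.25
tool_pos: [360.7, -314.1, 219.0]
tcp_rot: [-3.141, 0.001, -0.0]
contact_force: [0.3, -0.2, -1.2]
grip_width: 39.4
finger_force: 30.0
```

>>> step_arm(series="1 0 0 .3 0 0 0; 1 0 0 .6 0 0 0; 1 0 0 .95 0 0 0")

```text
time: 28.55
tool_pos: [361.0, -314.4, 142.9]
tcp_rot: [3.141, -0.001, 0.001]
contact_force: [0.6, 0.4, -1.7]
grip_width: 39.1
finger_force: 30.0
```

>>> step_arm(series="1 0 0 .3 0 0 0; 1 0 0 .6 0 0 0; 1 0 0 .8 0 0 0; 1 0 0 .95 0 0 0; 1 0 0 1 0 0 0; 1 0 0 1 0 0 0; 1 0 0 1 0 0 0")

```text
time: 29.25
tool_pos: [361.2, -314.6, 64.0]
tcp_rot: [3.141, -0.001, 0.0]
contact_force: [-0.0, 0.7, -1.6]
grip_width: 39.2
finger_force: 30.0
```

Run:
```python
from m import *
go(360,-315,58.5,0)
```

```text
t 29.25 at [ 361.2 -314.6   64. ] yaw 0.0 shift [-0.014  0.005  0.069] turn 0.0 F [-0.   0.7 -1.6] w 39.2
```

>>> step_arm(series="1 0 0 .035 0 0 0; 1 0 0 .052 0 0 0; 1 0 0 .052 0 0 0; -1 0 0 .052 0 0 0; -1 0 0 .052 0 0 0; -1 0 0 .052 0 0 0; -1 0 0 .052 0 0 0; -1 0 0 .052 0 0 0; -1 0 0 -.2 0 0 0; -1 0 0 -.5 0 0 0; -1 0 0 -.95 0 0 0")

```text
time: 30.35
tool_pos: [360.2, -313.4, 139.2]
tcp_rot: [-3.139, 0.002, -0.0]
contact_force: [0.1, -0.7, -0.5]
grip_width: 91.7
finger_force: 0.0
```

>>> step_arm(series="-1 .2 -.25 -.4 0 0 -.02; -1 .4 -.5 -.8 0 0 -.04; -1 .6 -.75 -.82 0 0 -.06; -1 .9 -1 -.82 0 0 -.08; -1 .9 -1 -.82 0 0 -.1; -1 .9 -1 -.82 0 0 -.12; -1 .9 -1 -.82 0 0 -.14; -1 .9 -1 -.82 0 0 -.16; -1 .9 -1 -.82 0 0 -.18; -1 .9 -1 -.82 0 0 -.2; -1 .9 -1 -.82 0 0 -.22; -1 .9 -1 -.82 0 0 -.2257; -1 .9 -1 -.82 0 0 -.2257")

```text
time: 31.65
tool_pos: [432.9, -234.3, 205.1]
tcp_rot: [-3.141, 0.0, 1.418]
contact_force: [0.8, -0.3, 0.6]
grip_width: 91.5
finger_force: 0.0
```

```bash
cat >> m.py <<'E'
def coasters(p):
    C=cloud(p); M=masks(p); out={}
    for k,m in M.items():
        g=m&(C[...,1]>-110)&(C[...,1]<130)&(C[...,2]<22)&(C[...,2]>5)&(C[...,0]>490)&(C[...,0]<625)
        nl,L,st,ce=cv2.connectedComponentsWithStats(g.astype(np.uint8)); i=1+np.argmax(st[1:,4])
        v,u=np.nonzero(L==i); Q=np.array([at_z(p,(a,b),12)[:2] for a,b in zip(u,v)],np.float32)
        out[k]=(len(Q),np.round(Q.mean(0),1),cv2.minEnclosingCircle(Q))
    return out
def case(p,zt,x0,x1,y0,y1):
    C=cloud(p); m=(abs(C[...,2]-zt)<5)&(C[...,0]>x0)&(C[...,0]<x1)&(C[...,1]>y0)&(C[...,1]<y1)&(p["depth"]>0)
    nl,L,st,ce=cv2.connectedComponentsWithStats(m.astype(np.uint8)); i=1+np.argmax(st[1:,4])
    P=C[L==i]; return len(P),np.median(P[:,2]),P.mean(0),cv2.minAreaRect(P[:,:2].astype(np.float32))
E
python3 - <<'E'
from m import *
p=vision.capture("top"); save("a4.png",cv2.resize(p["frame"][120:330,220:500],None,fx=2.4,fy=2.4))
for k,v in coasters(p).items(): print(k,v)
print(case(p,44,560,680,-100,120))
go(602,10,205,1.4)
s=vision.capture("side"); print(coasters(s)); print(case(s,44,560,680,-100,120))
E
```

```text
red (561, array([537.3, -61. ], dtype=float32), ((537.3123779296875, -60.786128997802734), 29.203458786010742))
yellow (600, array([550.,  13.], dtype=float32), ((550.6152954101562, 13.422829627990723), 30.373308181762695))
blue (98, array([570.5,  68.8], dtype=float32), ((567.5073852539062, 75.25801086425781), 23.185440063476562))
(1296, np.float64(43.570175007232166), array([601.63970683,   9.5599957 ,  43.59187192]), ((602.1817626953125, 9.851142883300781), (149.54307556152344, 41.11423110961914), 80.24393463134766))
t 31.7 at [ 432.9 -234.3  205.1] yaw 1.417 shift [3.342e+00 1.621e+00 1.000e-03] turn 0.0027 F [-0.7  0.2 -0.1] w 91.6
{'red': (261, array([537.1, -62.6], dtype=float32), ((537.8489990234375, -62.35780715942383), 29.9919376373291)), 'yellow': (301, array([550. ,  11.3], dtype=float32), ((550.1010131835938, 10.58268928527832), 30.24309539794922)), 'blue': (299, array([562.3,  85.4], dtype=float32), ((562.6939697265625, 84.80812072753906), 28.895402908325195))}
(631, np.float64(43.757373893473265), array([601.09737091,  12.28232605,  43.71178292]), ((602.156005859375, 8.459251403808594), (151.07913208007812, 44.211795806884766), 79.91493225097656))
```

View pics/a4.png

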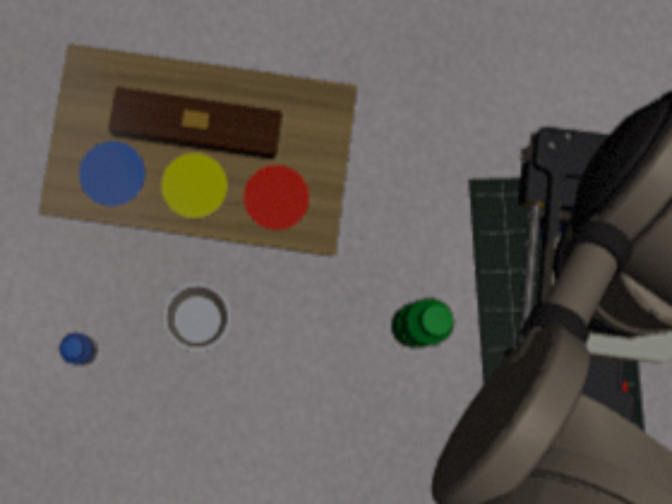

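All three coasters are clear: blue (crop 112,173), yellow (194,185) and red (277,197). The case is undisturbed at (196,122). Now the pen case.

>>> step_arm(series="-1 .27 .13 0 0 0 0; -1 .54 .27 0 0 0 0; -1 .836 .405 0 0 0 0")

```text
time: 32.05
tool_pos: [475.5, -172.8, 205.2]
tcp_rot: [3.141, 0.0, 1.416]
contact_force: [0.1, -0.7, 0.8]
grip_width: 91.8
finger_force: 0.0
```

>>> step_arm(series="-1 .27 .13 0 0 0 0; -1 .54 .27 0 0 0 0; -1 .836 .405 0 0 0 0")

```text
time: 32.35
tool_pos: [517.8, -111.3, 205.1]
tcp_rot: [3.142, 0.0, 1.417]
contact_force: [-0.3, 0.2, -0.4]
grip_width: 91.8
finger_force: 0.0
```

>>> step_arm(series="-1 .27 .13 0 0 0 0; -1 .54 .27 0 0 0 0; -1 .836 .405 0 0 0 0")

```text
time: 32.65
tool_pos: [560.0, -50.1, 205.1]
tcp_rot: [-3.142, 0.0, 1.417]
contact_force: [0.3, -0.2, -0.3]
grip_width: 92.2
finger_force: 0.0
```

>>> step_arm(series="-1 .27 .13 .1 0 0 0; -1 .54 .27 .3 0 0 .003; -1 .7 .35 .6 0 0 .003; -1 .836 .405 1 0 0 .003; -1 .836 .405 1 0 0 .003; -1 .836 .405 1 0 0 .003; -1 .836 .405 1 0 0 .003")

```text
time: 33.35
tool_pos: [602.5, 9.6, 126.9]
tcp_rot: [3.139, 0.0, 1.398]
contact_force: [-0.7, -0.3, 0.1]
grip_width: 91.9
finger_force: 0.0
```

Run:
```python
from m import *
go(602,9.7,16,1.4)
p=vision.capture("top"); C=cloud(p); M=masks(p)
for k in ("yellow","blue","red"):
    g=M[k]&(C[...,1]<-230)&(C[...,2]>105); P=C[g]; print(k,len(P),P.mean(0),(P.min(0)+P.max(0))/2)
```

```text
t 33.35 at [602.5   9.6 126.9] yaw 1.398 shift [-0.    -0.006  1.386] turn -0.0003 F [-0.7 -0.3  0.1] w 91.9
yellow 144 [ 434.75997299 -313.07669428  117.07757836] [ 434.91176485 -313.60372124  114.14470238]
blue 138 [ 509.8469617  -313.01381599  116.71874685] [ 509.75737732 -313.71933465  114.67758807]
red 158 [ 359.94433231 -313.02502136  116.81075066] [ 359.7072714  -313.31345051  113.4674882 ]
```

>>> step_arm(series="-1 0 0 .3 0 0 0; -1 0 0 .6 0 0 0; -1 0 0 .9 0 0 0; -1 0 0 .9 0 0 0")

```text
time: 33.8
tool_pos: [600.2, 9.8, 51.6]
tcp_rot: [-3.138, 0.0, 1.398]
contact_force: [-1.0, -0.1, -0.0]
grip_width: 91.9
finger_force: 0.0
```

>>> step_arm(series="-1 0 0 .2 0 0 0; -1 0 0 .4 0 0 0; -1 0 0 .46 0 0 0; -1 0 0 .46 0 0 0; 1 0 0 .46 0 0 0; 1 0 0 .46 0 0 0; 1 0 0 .46 0 0 0; 1 0 0 .46 0 0 0; 1 0 0 .46 0 0 0; 1 0 0 .46 0 0 0; 1 0 0 .46 0 0 0; 1 0 0 .46 0 0 0")

```text
time: 35.0
tool_pos: [601.8, 10.3, 16.3]
tcp_rot: [3.142, 0.0, 1.399]
contact_force: [-0.5, 0.1, 0.3]
grip_width: 40.0
finger_force: 30.0
```

>>> step_arm(series="1 0 0 -.1 0 0 0; 1 0 0 -.3 0 0 0; 1 0 0 -.6 0 0 0; 1 0 0 -.9 0 0 0; 1 0 0 -.9 0 0 0; 1 0 0 -.9 0 0 0")

```text
time: 35.6
tool_pos: [601.7, 10.3, 88.6]
tcp_rot: [3.141, 0.0, 1.399]
contact_force: [-0.6, 0.1, -2.0]
grip_width: 39.9
finger_force: 30.0
```

Run:
```python
from m import *
go(470.3,301,90,1.501)
p=vision.capture("side"); save("a5.png",cv2.resize(p["frame"][100:340,180:460],None,fx=2.4,fy=2.4))
```

```text
t 35.6 at [601.7  10.3  88.6] yaw 1.399 shift [ 3.299 -2.239 -0.018] turn -0.0162 F [-0.6  0.1 -2. ] w 39.9
```

View pics/a5.png

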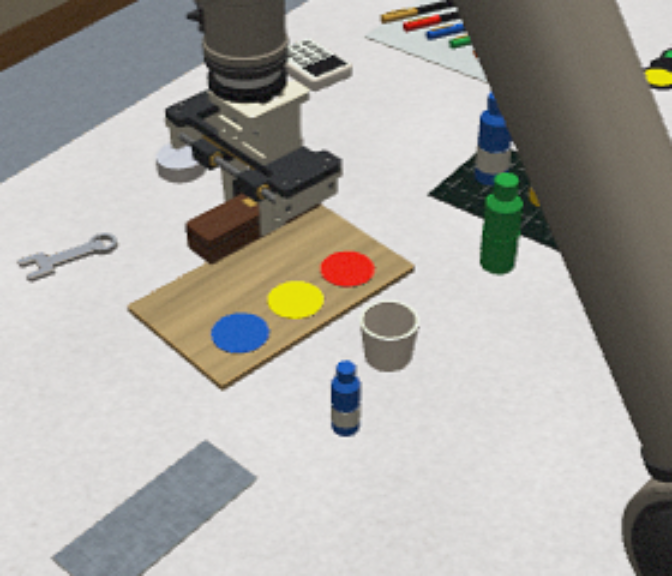

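The case is lifted level (crop 222,228). The felt pad is at (155,510). Moving there.

>>> step_arm(series="1 .2 -.14 0 0 0 0; 1 .42 -.28 0 0 0 0; 1 .63 -.42 0 0 0 0; 1 .825 -.56 0 0 0 0")

```text
time: 36.05
tool_pos: [567.1, 84.6, 86.9]
tcp_rot: [-3.139, 0.0, 1.399]
contact_force: [0.3, -0.4, -1.2]
grip_width: 39.5
finger_force: 30.0
```

>>> step_arm(series="1 .2 -.14 0 0 0 0; 1 .42 -.28 0 0 0 0; 1 .63 -.42 0 0 0 0; 1 .825 -.56 0 0 0 0")

```text
time: 36.45
tool_pos: [534.1, 157.2, 87.0]
tcp_rot: [-3.139, 0.001, 1.4]
contact_force: [0.1, 0.3, -0.8]
grip_width: 40.0
finger_force: 30.0
```

>>> step_arm(series="1 .2 -.14 0 0 0 0; 1 .42 -.28 0 0 0 0; 1 .63 -.42 0 0 0 0; 1 .825 -.56 0 0 0 0")

```text
time: 36.85
tool_pos: [501.2, 229.6, 87.0]
tcp_rot: [-3.139, 0.001, 1.4]
contact_force: [0.3, 0.1, -0.8]
grip_width: 39.6
finger_force: 30.0
```

>>> step_arm(series="1 .2 -.14 0 0 0 -.005; 1 .42 -.28 0 0 0 -.01; 1 .63 -.42 0 0 0 -.0162; 1 .825 -.56 0 0 0 -.0162; 1 .825 -.56 0 0 0 -.0162; 1 .825 -.56 0 0 0 -.0162")

```text
time: 37.45
tool_pos: [469.1, 301.3, 87.4]
tcp_rot: [-3.14, 0.001, 1.502]
contact_force: [0.1, -0.1, -1.1]
grip_width: 39.8
finger_force: 30.0
```

Run:
```python
from m import *
go(470.3,301,10.3,1.501)
p=vision.capture("top"); C=cloud(p); print(case(p,116,380,560,200,420)); save("a6.png",cv2.resize(p["frame"][150:330,110:330],None,fx=3,fy=3))
p=vision.capture("side"); save("a6s.png",p["frame"]); print(case(p,116,380,560,200,420))
```

```text
t 37.45 at [469.1 301.3  87.4] yaw 1.502 shift [-0.002  0.015  0.963] turn 0.0002 F [ 0.1 -0.1 -1.1] w 39.8
(665, np.float64(114.86054977218858), array([465.89669558, 256.35487523, 114.8324086 ]), ((466.126708984375, 256.6062316894531), (62.374305725097656, 40.03784942626953), 86.27462005615234))
(580, np.float64(114.84925544371632), array([470.74989887, 341.25067881, 114.92687135]), ((470.22027587890625, 340.1917724609375), (67.23243713378906, 74.68756866455078), 89.33354949951172))
```

View pics/a6.png

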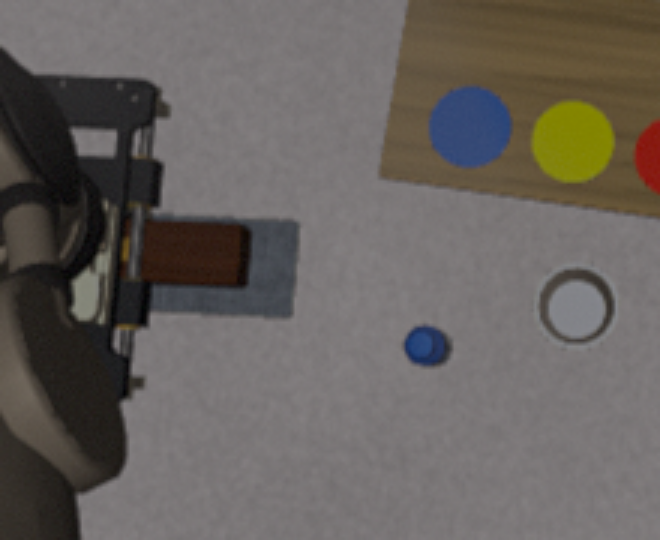

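The case is over the pad and aligned with it, its near end at crop (247,255). Lowering.

>>> step_arm(series="1 0 .01 .2 0 0 0; 1 0 .015 .4 0 0 0; 1 0 .015 .6 0 0 0; 1 0 .015 .8 0 0 0; 1 0 .015 .9 0 0 0; 1 0 .015 .93 0 0 0; 1 0 .015 .93 0 0 0; 1 0 .015 .93 0 0 0")

```text
time: 38.35
tool_pos: [472.0, 301.1, 14.6]
tcp_rot: [3.14, -0.0, 1.501]
contact_force: [0.7, -0.5, -0.6]
grip_width: 39.6
finger_force: 30.0
```

Run:
```python
from m import *
go(470.3,301,10.3,1.501)
```

```text
t 38.35 at [472.  301.1  14.6] yaw 1.501 shift [-0.002 -0.021  0.053] turn -0.0 F [ 0.7 -0.5 -0.6] w 39.6
```

>>> step_arm(series="1 0 -.015 .02 0 0 0; 1 0 -.015 .035 0 0 0; 1 0 -.015 .035 0 0 0; 1 0 -.015 .035 0 0 0")

```text
time: 38.75
tool_pos: [470.3, 301.1, 11.2]
tcp_rot: [3.141, 0.0, 1.501]
contact_force: [-0.4, -1.1, -1.4]
grip_width: 39.9
finger_force: 30.0
```

Run:
```python
from m import *
go(470.3,301,10.3,1.501)
```

```text
t 38.75 at [470.3 301.1  11.2] yaw 1.501 shift [-0.001  0.     0.011] turn 0.0 F [-0.4 -1.1 -1.4] w 39.9
```

>>> step_arm(series="1 0 0 .01 0 0 0; 1 0 0 .01 0 0 0; -1 0 0 .01 0 0 0; -1 0 0 .01 0 0 0; -1 0 0 .01 0 0 0; -1 0 0 .01 0 0 0; -1 0 0 .01 0 0 0; -1 0 0 .01 0 0 0; -1 0 0 -.2 0 0 0; -1 0 0 -.5 0 0 0; -1 0 0 -.9 0 0 0; -1 0 0 -.95 0 0 0")

```text
time: 39.95
tool_pos: [472.3, 302.0, 90.7]
tcp_rot: [3.136, -0.003, 1.501]
contact_force: [0.5, -0.3, 0.7]
grip_width: 91.8
finger_force: 0.0
```

>>> step_arm(series="-1 -.2 0 -.3 0 0 0; -1 -.5 .01 -.5 0 0 0; -1 -.75 .01 -.7 0 0 0; -1 -.962 .012 -.7 0 0 0")

```text
time: 40.35
tool_pos: [466.6, 223.6, 144.6]
tcp_rot: [3.139, -0.001, 1.501]
contact_force: [-0.1, -0.2, -0.2]
grip_width: 91.6
finger_force: 0.0
```

>>> step_arm(series="-1 -.3 0 -.3 0 0 0; -1 -.6 .01 -.5 0 0 0; -1 -.962 .012 -.7 0 0 0")

```text
time: 40.65
tool_pos: [461.2, 146.7, 199.2]
tcp_rot: [-3.141, 0.0, 1.502]
contact_force: [0.4, -0.8, -0.2]
grip_width: 91.7
finger_force: 0.0
```

>>> step_arm(series="-1 -.3 0 0 0 0 0; -1 -.6 .01 0 0 0 0; -1 -.962 .012 0 0 0 0")

```text
time: 40.95
tool_pos: [456.7, 69.8, 198.7]
tcp_rot: [-3.141, -0.0, 1.501]
contact_force: [0.4, -0.1, -0.8]
grip_width: 91.8
finger_force: 0.0
```

>>> step_arm(series="-1 -.3 0 0 0 0 0; -1 -.6 .01 0 0 0 0; -1 -.962 .012 0 0 0 0")

```text
time: 41.25
tool_pos: [452.2, -7.0, 198.6]
tcp_rot: [-3.141, -0.0, 1.501]
contact_force: [-0.1, 1.0, -0.3]
grip_width: 91.8
finger_force: 0.0
```

Run:
```python
from m import *
go(434.8,-313.7,198,0)
p=vision.capture("top"); print(case(p,38,420,530,200,400)); C=cloud(p); M=masks(p)
for k in ("yellow","blue","red"):
    g=M[k]&(C[...,1]<-230)&(C[...,2]>105); P=C[g]; print(k,len(P),P.mean(0),(P.min(0)+P.max(0))/2)
print(coasters(p))
f=p["frame"].astype(int); r=(C[...,0]>400)&(C[...,0]<540)&(C[...,1]>180)&(C[...,1]<420)
fm=r&(f.sum(-1)<280); v,u=np.nonzero(fm); save("a7.png",cv2.resize(p["frame"][120:330,100:500],None,fx=2,fy=2))
```

```text
t 41.25 at [452.2  -7.  198.6] yaw 1.501 shift [-3.84   0.049  0.007] turn 0.2389 F [-0.1  1.  -0.3] w 91.8
(1387, np.float64(37.86516761492495), array([469.91012077, 300.00462409,  37.7837374 ]), ((470.1527099609375, 300.3509216308594), (149.57022094726562, 40.12138366699219), 86.03034973144531))
yellow 143 [ 434.84427393 -313.22063437  116.83418438] [ 434.86120898 -313.50617178  114.80266   ]
blue 135 [ 509.89307677 -312.84390589  117.15260802] [ 509.56278198 -313.68536049  114.36519566]
red 157 [ 360.00641827 -313.13783297  116.68389786] [ 359.71551493 -313.75894077  113.8445861 ]Traceback (most recent call last):
  File "<stdin>", line 6, in <module>
  File "m.py", line 14, in coasters
    nl,L,st,ce=cv2.connectedComponentsWithStats(g.astype(np.uint8)); i=1+np.argmax(st[1:,4])
                                                                         ~~~~~~~~~^^^^^^^^^^
    return _wrapfunc(a, 'argmax', axis=axis, out=out, **kwds)
    return bound(*args, **kwds)
ValueError: attempt to get argmax of an empty sequence
```

Case is centred on the felt at (470,300), at the pad's angle and 38 mm top height. Bottles still stand on the mat. Next: yellow.

>>> step_arm(series="-1 -.3 0 0 0 0 0; -1 -.6 .01 0 0 0 0; -1 -.96 .012 0 0 0 0")

```text
time: 41.6
tool_pos: [447.9, -83.4, 198.6]
tcp_rot: [-3.141, -0.0, 1.502]
contact_force: [0.1, 0.3, 0.6]
grip_width: 91.9
finger_force: 0.0
```

>>> step_arm(series="-1 -.3 0 0 0 0 0; -1 -.6 .01 0 0 0 0; -1 -.96 .012 0 0 0 0")

```text
time: 41.9
tool_pos: [443.5, -160.2, 198.5]
tcp_rot: [-3.141, -0.0, 1.501]
contact_force: [0.4, 0.2, 0.0]
grip_width: 91.8
finger_force: 0.0
```

>>> step_arm(series="-1 -.3 0 0 0 0 0; -1 -.6 .01 0 0 0 0; -1 -.96 .012 0 0 0 0")

```text
time: 42.2
tool_pos: [439.2, -236.8, 198.5]
tcp_rot: [-3.141, -0.001, 1.501]
contact_force: [0.2, 0.5, 0.8]
grip_width: 91.9
finger_force: 0.0
```

>>> step_arm(series="-1 -.25 0 0 0 0 .02; -1 -.5 .01 0 0 0 .04; -1 -.75 .012 0 0 0 .06; -1 -.96 .012 0 0 0 .08; -1 -.96 .012 0 0 0 .1; -1 -.96 .012 0 0 0 .12; -1 -.96 .012 0 0 0 .14; -1 -.96 .012 0 0 0 .16; -1 -.96 .012 0 0 0 .18; -1 -.96 .012 0 0 0 .2; -1 -.96 .012 0 0 0 .22; -1 -.96 .012 0 0 0 .2389; -1 -.96 .012 0 0 0 .2389; -1 -.96 .012 0 0 0 .2389")

```text
time: 43.6
tool_pos: [434.9, -312.8, 198.7]
tcp_rot: [-3.141, 0.001, 0.003]
contact_force: [0.3, 0.9, -0.2]
grip_width: 91.8
finger_force: 0.0
```

Run:
```python
from m import *
go(434.8,-313.5,59,0)
```

```text
t 43.6 at [ 434.9 -312.8  198.7] yaw 0.003 shift [-1.000e-03  8.000e-03  1.746e+00] turn 0.0005 F [ 0.3  0.9 -0.2] w 91.8
```

>>> step_arm(series="-1 0 .008 .25 0 0 0; -1 0 .008 .5 0 0 0; -1 0 .008 .8 0 0 0; -1 0 .008 .8 0 0 0")

```text
time: 44.0
tool_pos: [433.5, -312.2, 132.2]
tcp_rot: [-3.137, 0.005, 0.002]
contact_force: [0.5, 0.4, 0.3]
grip_width: 92.1
finger_force: 0.0
```

>>> step_arm(series="-1 0 0 .3 0 0 0; -1 0 0 .6 0 0 0; -1 0 0 .85 0 0 0; -1 0 0 .94 0 0 0; -1 0 0 .94 0 0 0; 1 0 0 .94 0 0 0; 1 0 0 .94 0 0 0; 1 0 0 .94 0 0 0; 1 0 0 .94 0 0 0; 1 0 0 .94 0 0 0; 1 0 0 .94 0 0 0; 1 0 0 .94 0 0 0; 1 0 0 .94 0 0 0")

```text
time: 45.3
tool_pos: [435.0, -313.7, 59.9]
tcp_rot: [3.141, -0.0, -0.0]
contact_force: [0.2, -0.7, 0.5]
grip_width: 39.8
finger_force: 30.0
```

>>> step_arm(series="1 0 0 -.1 0 0 0; 1 0 0 -.3 0 0 0; 1 0 0 -.6 0 0 0; 1 0 0 -.9 0 0 0; 1 0 0 -1 0 0 0")

```text
time: 45.8
tool_pos: [435.8, -314.4, 142.5]
tcp_rot: [3.139, -0.003, -0.0]
contact_force: [-1.0, 0.1, -2.3]
grip_width: 39.2
finger_force: 30.0
```

>>> step_arm(series="1 .05 -.1 -.3 0 0 -.02; 1 .1 -.25 -.6 0 0 -.04; 1 .2 -.5 -.8 0 0 -.06; 1 .3 -.75 -.8 0 0 -.08; 1 .4 -1 -.8 0 0 -.1; 1 .4 -1 -.8 0 0 -.12; 1 .4 -1 -.8 0 0 -.14; 1 .4 -1 -.8 0 0 -.16; 1 .4 -1 -.8 0 0 -.18; 1 .4 -1 -.8 0 0 -.2; 1 .4 -1 -.8 0 0 -.22; 1 .4 -1 -.8 0 0 -.2257; 1 .4 -1 -.8 0 0 -.2257")

```text
time: 47.1
tool_pos: [466.7, -233.4, 203.3]
tcp_rot: [-3.14, -0.0, 1.418]
contact_force: [0.2, 0.0, -1.0]
grip_width: 39.5
finger_force: 30.0
```

Run:
```python
from m import *
go(550.1,12.3,203,1.418)
```

```text
t 47.1 at [ 466.7 -233.4  203.3] yaw 1.418 shift [3.194 0.564 0.004] turn 0.0 F [ 0.2  0.  -1. ] w 39.5
```

>>> step_arm(series="1 .27 .05 0 0 0 0; 1 .54 .1 0 0 0 0; 1 .7985 .141 0 0 0 0")

```text
time: 47.4
tool_pos: [487.8, -171.5, 203.5]
tcp_rot: [-3.141, -0.0, 1.416]
contact_force: [-0.7, -0.7, -1.9]
grip_width: 39.4
finger_force: 30.0
```

>>> step_arm(series="1 .27 .05 0 0 0 0; 1 .54 .1 0 0 0 0; 1 .7985 .141 0 0 0 0")

```text
time: 47.7
tool_pos: [508.8, -109.8, 203.5]
tcp_rot: [-3.141, -0.0, 1.417]
contact_force: [0.7, 0.8, -1.6]
grip_width: 39.4
finger_force: 30.0
```

>>> step_arm(series="1 .27 .05 0 0 0 0; 1 .54 .1 0 0 0 0; 1 .7985 .141 0 0 0 0")

```text
time: 48.0
tool_pos: [529.6, -48.4, 203.5]
tcp_rot: [-3.141, -0.0, 1.417]
contact_force: [-0.3, 0.4, -2.6]
grip_width: 39.2
finger_force: 30.0
```

>>> step_arm(series="1 .27 .05 0 0 0 0; 1 .54 .1 .1 0 0 0; 1 .7 .13 .3 0 0 0; 1 .7985 .141 .5 0 0 0; 1 .7985 .141 .7 0 0 0; 1 .7985 .141 .8 0 0 0; 1 .7985 .141 .8 0 0 0; 1 .7985 .141 .8 0 0 0")

```text
time: 48.8
tool_pos: [550.7, 11.8, 140.3]
tcp_rot: [3.141, 0.0, 1.417]
contact_force: [0.8, -0.7, -1.6]
grip_width: 39.6
finger_force: 30.0
```

Run:
```python
from m import *
go(550.1,12.3,69,1.418)
p=vision.capture("side"); save("a8.png",cv2.resize(p["frame"][60:340,180:460],None,fx=2.1,fy=2.1))
C=cloud(p);M=masks(p); g=M["yellow"]&(C[...,2]<125)&(C[...,2]>40)&(C[...,1]>-30)&(C[...,1]<60); P=C[g]; print(len(P)); print([ (int(z),np.round(P[abs(P[:,2]-z)<4].mean(0),1)) for z in (55,65,75,85)])
```

```text
t 48.8 at [550.7  11.8 140.3] yaw 1.417 shift [ 0.005 -0.009  0.891] turn -0.0001 F [ 0.8 -0.7 -1.6] w 39.6
5
[(55, array([nan, nan, nan])), (65, array([nan, nan, nan])), (75, array([nan, nan, nan])), (85, array([534.9,  17.9,  87. ]))]<stdin>:4: RuntimeWarning: Mean of empty slice.
  ret = um.true_divide(
```

View pics/a8.png

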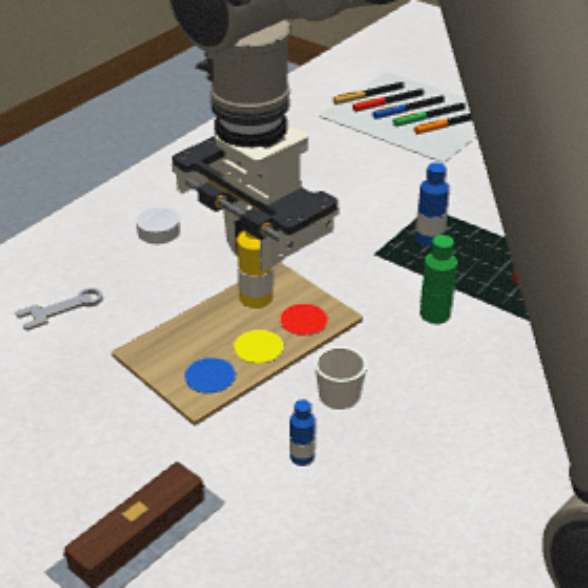

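Yellow is held upright above the yellow coaster (crop 259,345), and the case lies on the felt (135,520). Lowering.

>>> step_arm(series="1 .005 -.005 .25 0 0 0; 1 .005 -.005 .5 0 0 0; 1 .005 -.005 .7 0 0 0; 1 .005 -.005 .82 0 0 0; 1 .005 -.005 .86 0 0 0; 1 .005 -.005 .87 0 0 0; 1 .005 -.005 .87 0 0 0; 1 .005 -.005 .87 0 0 0; 1 .005 -.005 .87 0 0 0")

```text
time: 49.75
tool_pos: [550.5, 12.4, 70.9]
tcp_rot: [3.14, 0.0, 1.418]
contact_force: [0.0, -0.0, -1.7]
grip_width: 39.6
finger_force: 30.0
```

Run:
```python
from m import *
go(550.1,12.3,69,1.418)
```

```text
t 49.75 at [550.5  12.4  70.9] yaw 1.418 shift [-0.002 -0.005  0.024] turn -0.0 F [ 0.  -0.  -1.7] w 39.6
```

>>> step_arm(series="1 0 0 .015 0 0 0; 1 0 0 .02 0 0 0; -1 0 0 .02 0 0 0; -1 0 0 .02 0 0 0; -1 0 0 .02 0 0 0; -1 0 0 .02 0 0 0; -1 0 0 .02 0 0 0; -1 0 0 -.2 0 0 0; -1 0 0 -.5 0 0 0; -1 0 0 -.95 0 0 0")

```text
time: 50.75
tool_pos: [548.9, 12.6, 145.6]
tcp_rot: [-3.138, 0.0, 1.418]
contact_force: [0.4, -0.1, -0.5]
grip_width: 91.2
finger_force: 0.0
```

>>> step_arm(series="-1 -.1 0 -.3 0 0 0; -1 -.4 .01 -.6 0 0 0; -1 -.7 .02 -.7 0 0 0; -1 -.82 .024 -.7 0 0 0")

```text
time: 51.15
tool_pos: [542.6, -54.4, 203.9]
tcp_rot: [3.138, 0.001, 1.417]
contact_force: [-0.1, 0.1, 0.2]
grip_width: 91.8
finger_force: 0.0
```

>>> step_arm(series="-1 -.27 .01 0 0 0 0; -1 -.54 .02 0 0 0 0; -1 -.82 .024 0 0 0 0")

```text
time: 51.45
tool_pos: [533.5, -117.9, 201.2]
tcp_rot: [-3.14, -0.001, 1.418]
contact_force: [-0.4, 0.8, -0.1]
grip_width: 91.7
finger_force: 0.0
```

>>> step_arm(series="-1 -.27 .01 0 0 0 0; -1 -.54 .02 0 0 0 0; -1 -.82 .024 0 0 0 0")

```text
time: 51.75
tool_pos: [525.5, -183.0, 201.1]
tcp_rot: [-3.14, -0.001, 1.418]
contact_force: [0.6, 0.1, 0.6]
grip_width: 91.4
finger_force: 0.0
```

>>> step_arm(series="-1 -.27 .01 0 0 0 0; -1 -.54 .02 0 0 0 0; -1 -.82 .024 0 0 0 0")

```text
time: 52.05
tool_pos: [517.5, -248.2, 201.1]
tcp_rot: [-3.14, -0.001, 1.418]
contact_force: [-0.0, 0.4, -0.7]
grip_width: 91.8
finger_force: 0.0
```

>>> step_arm(series="-1 -.25 0 0 0 0 .02; -1 -.5 .01 0 0 0 .04; -1 -.75 .02 0 0 0 .06; -1 -.82 .024 0 0 0 .08; -1 -.82 .024 0 0 0 .1; -1 -.82 .024 0 0 0 .12; -1 -.82 .024 0 0 0 .14; -1 -.82 .024 0 0 0 .16; -1 -.82 .024 0 0 0 .18; -1 -.82 .024 0 0 0 .2; -1 -.82 .024 0 0 0 .22; -1 -.82 .024 0 0 0 .2257; -1 -.82 .024 0 0 0 .2257; -1 -.82 .024 0 0 0 .2257")

```text
time: 53.45
tool_pos: [509.6, -312.7, 201.5]
tcp_rot: [-3.141, 0.001, 0.001]
contact_force: [0.0, 0.4, 0.1]
grip_width: 91.9
finger_force: 0.0
```

Run:
```python
from m import *
go(509.7,-313.3,59,0)
p=vision.capture("top"); C=cloud(p); M=masks(p)
for k in ("yellow",):
    g=M[k]&(C[...,1]>-100)&(C[...,2]>115); P=C[g]; print(k,len(P),P.mean(0),(P.min(0)+P.max(0))/2)
```

```text
t 53.45 at [ 509.6 -312.7  201.5] yaw 0.001 shift [1.000e-03 7.000e-03 1.782e+00] turn 0.0002 F [0.  0.4 0.1] w 91.9
yellow 141 [544.71080629  12.28372499 158.66773964] [469.91691     12.64127381 574.67545089]
```

>>> step_arm(series="-1 0 .007 .25 0 0 0; -1 0 .007 .5 0 0 0; -1 0 .007 .8 0 0 0; -1 0 .007 .8 0 0 0")

```text
time: 53.9
tool_pos: [508.1, -312.4, 135.0]
tcp_rot: [-3.137, 0.005, 0.001]
contact_force: [-0.0, 0.6, 0.3]
grip_width: 91.8
finger_force: 0.0
```

>>> step_arm(series="-1 0 0 .3 0 0 0; -1 0 0 .6 0 0 0; -1 0 0 .85 0 0 0; -1 0 0 .97 0 0 0; -1 0 0 .97 0 0 0; 1 0 0 .97 0 0 0; 1 0 0 .97 0 0 0; 1 0 0 .97 0 0 0; 1 0 0 .97 0 0 0; 1 0 0 .97 0 0 0; 1 0 0 .97 0 0 0; 1 0 0 .97 0 0 0; 1 0 0 .97 0 0 0")

```text
time: 55.2
tool_pos: [509.7, -313.8, 60.8]
tcp_rot: [3.141, -0.0, -0.0]
contact_force: [0.5, 0.4, 0.8]
grip_width: 39.5
finger_force: 30.0
```

>>> step_arm(series="1 0 0 -.1 0 0 0; 1 0 0 -.3 0 0 0; 1 0 0 -.6 0 0 0; 1 0 0 -.9 0 0 0; 1 0 0 -1 0 0 0")

```text
time: 55.7
tool_pos: [510.7, -314.5, 143.7]
tcp_rot: [3.139, -0.004, -0.0]
contact_force: [0.4, -0.1, -1.0]
grip_width: 39.1
finger_force: 30.0
```

>>> step_arm(series="1 .02 -.1 -.3 0 0 -.02; 1 .04 -.25 -.6 0 0 -.04; 1 .08 -.5 -.9 0 0 -.06; 1 .12 -.75 -1 0 0 -.08; 1 .15 -1 -1 0 0 -.1; 1 .15 -1 -1 0 0 -.12; 1 .15 -1 -1 0 0 -.14; 1 .15 -1 -1 0 0 -.16; 1 .15 -1 -1 0 0 -.18; 1 .15 -1 -1 0 0 -.2; 1 .15 -1 -1 0 0 -.22; 1 .15 -1 -1 0 0 -.2257; 1 .15 -1 -1 0 0 -.2257")

```text
time: 57.0
tool_pos: [521.4, -233.5, 220.1]
tcp_rot: [-3.14, -0.0, 1.418]
contact_force: [0.9, 1.0, -1.8]
grip_width: 39.4
finger_force: 30.0
```

Run:
```python
from m import *
go(562.8,86,219,1.418)
```

```text
t 57.0 at [ 521.4 -233.5  220.1] yaw 1.418 shift [ 4.026 -0.096  0.014] turn 0.0 F [ 0.9  1.  -1.8] w 39.4
```

>>> step_arm(series="1 .27 -.01 0 0 0 0; 1 .54 -.01 0 0 0 0; 1 .805 -.019 0 0 0 0")

```text
time: 57.3
tool_pos: [529.9, -169.2, 220.3]
tcp_rot: [-3.141, -0.0, 1.416]
contact_force: [0.4, -0.7, -1.1]
grip_width: 39.2
finger_force: 30.0
```

>>> step_arm(series="1 .27 -.01 0 0 0 0; 1 .54 -.01 0 0 0 0; 1 .805 -.019 0 0 0 0")

```text
time: 57.6
tool_pos: [538.2, -105.0, 220.3]
tcp_rot: [-3.141, -0.0, 1.416]
contact_force: [0.1, 0.7, -1.1]
grip_width: 39.4
finger_force: 30.0
```

>>> step_arm(series="1 .27 -.01 0 0 0 0; 1 .54 -.01 0 0 0 0; 1 .805 -.019 0 0 0 0")

```text
time: 57.9
tool_pos: [546.5, -41.1, 220.4]
tcp_rot: [-3.141, 0.0, 1.417]
contact_force: [0.4, 0.0, -1.7]
grip_width: 39.5
finger_force: 30.0
```

>>> step_arm(series="1 .27 -.01 0 0 0 0; 1 .54 -.01 0 0 0 0; 1 .805 -.019 0 0 0 0")

```text
time: 58.2
tool_pos: [554.8, 22.7, 220.3]
tcp_rot: [-3.141, 0.0, 1.417]
contact_force: [0.3, -0.2, -1.2]
grip_width: 39.4
finger_force: 30.0
```

>>> step_arm(series="1 .27 -.01 0 0 0 0; 1 .54 -.01 0 0 0 0; 1 .805 -.019 .1 0 0 0; 1 .805 -.019 .3 0 0 0; 1 .805 -.019 .5 0 0 0; 1 .805 -.019 .7 0 0 0; 1 .805 -.019 .9 0 0 0; 1 .805 -.019 .9 0 0 0; 1 .805 -.019 .9 0 0 0")

```text
time: 59.1
tool_pos: [563.2, 85.7, 148.7]
tcp_rot: [-3.141, 0.0, 1.417]
contact_force: [0.5, -0.0, -0.8]
grip_width: 39.3
finger_force: 30.0
```

Run:
```python
from m import *
go(562.8,86,69.8,1.418)
```

```text
t 59.1 at [563.2  85.7 148.7] yaw 1.417 shift [ 0.003 -0.005  0.986] turn -0.0001 F [ 0.5 -0.  -0.8] w 39.3
```

>>> step_arm(series="1 .003 -.005 .25 0 0 0; 1 .003 -.005 .5 0 0 0; 1 .003 -.005 .75 0 0 0; 1 .003 -.005 .9 0 0 0; 1 .003 -.005 .95 0 0 0; 1 .003 -.005 .965 0 0 0; 1 .003 -.005 .965 0 0 0; 1 .003 -.005 .965 0 0 0; 1 .003 -.005 .965 0 0 0")

```text
time: 60.0
tool_pos: [563.3, 86.0, 72.2]
tcp_rot: [3.14, -0.0, 1.418]
contact_force: [0.3, -0.1, -1.3]
grip_width: 39.6
finger_force: 30.0
```

Run:
```python
from m import *
go(562.8,86,69.8,1.418)
```

```text
t 60.0 at [563.3  86.   72.2] yaw 1.418 shift [-0.001 -0.007  0.03 ] turn -0.0 F [ 0.3 -0.1 -1.3] w 39.6
```

>>> step_arm(series="1 0 0 .015 0 0 0; 1 0 -.003 .024 0 0 0; 1 0 -.003 .024 0 0 0; -1 0 -.003 .024 0 0 0; -1 0 -.003 .024 0 0 0; -1 0 -.003 .024 0 0 0; -1 0 -.003 .024 0 0 0; -1 0 -.003 .024 0 0 0; -1 0 0 -.2 0 0 0; -1 0 0 -.5 0 0 0; -1 0 0 -.95 0 0 0")

```text
time: 61.1
tool_pos: [561.7, 85.9, 146.7]
tcp_rot: [-3.138, 0.001, 1.418]
contact_force: [0.6, 0.3, 0.2]
grip_width: 91.4
finger_force: 0.0
```

>>> step_arm(series="-1 0 0 -.3 0 0 0; -1 -.3 -.1 -.6 0 0 0; -1 -.6 -.2 -.8 0 0 0; -1 -.887 -.2915 -.8 0 0 0")

```text
time: 61.5
tool_pos: [529.8, 18.7, 214.1]
tcp_rot: [3.137, -0.0, 1.419]
contact_force: [0.3, -0.3, -0.5]
grip_width: 92.0
finger_force: 0.0
```

>>> step_arm(series="-1 -.3 -.1 0 0 0 0; -1 -.6 -.2 0 0 0 0; -1 -.887 -.2915 0 0 0 0")

```text
time: 61.8
tool_pos: [494.5, -48.0, 211.6]
tcp_rot: [3.141, 0.0, 1.418]
contact_force: [-0.1, 0.0, -0.2]
grip_width: 92.2
finger_force: 0.0
```

>>> step_arm(series="-1 -.3 -.1 0 0 0 0; -1 -.6 -.2 0 0 0 0; -1 -.887 -.2915 0 0 0 0")

```text
time: 62.1
tool_pos: [460.7, -114.6, 211.6]
tcp_rot: [3.141, 0.0, 1.418]
contact_force: [-0.5, 0.2, -0.0]
grip_width: 92.0
finger_force: 0.0
```

>>> step_arm(series="-1 -.3 -.1 0 0 0 0; -1 -.6 -.2 0 0 0 0; -1 -.887 -.2915 0 0 0 0")

```text
time: 62.4
tool_pos: [426.9, -181.2, 211.6]
tcp_rot: [3.141, 0.0, 1.418]
contact_force: [-0.3, -0.7, 1.0]
grip_width: 91.6
finger_force: 0.0
```

>>> step_arm(series="-1 -.3 -.1 0 0 0 0; -1 -.6 -.2 0 0 0 0; -1 -.887 -.2915 0 0 0 0")

```text
time: 62.7
tool_pos: [393.0, -247.8, 211.6]
tcp_rot: [3.141, 0.0, 1.418]
contact_force: [1.1, -0.3, 0.2]
grip_width: 91.6
finger_force: 0.0
```

>>> step_arm(series="-1 -.25 -.07 0 0 0 .02; -1 -.5 -.15 0 0 0 .04; -1 -.75 -.22 0 0 0 .06; -1 -.887 -.2915 0 0 0 .08; -1 -.887 -.2915 0 0 0 .1; -1 -.887 -.2915 0 0 0 .12; -1 -.887 -.2915 0 0 0 .14; -1 -.887 -.2915 0 0 0 .16; -1 -.887 -.2915 0 0 0 .18; -1 -.887 -.2915 0 0 0 .2; -1 -.887 -.2915 0 0 0 .22; -1 -.887 -.2915 0 0 0 .2257; -1 -.887 -.2915 0 0 0 .2257; -1 -.887 -.2915 0 0 0 .2257")

```text
time: 64.1
tool_pos: [359.8, -313.5, 211.6]
tcp_rot: [3.141, -0.0, 0.001]
contact_force: [-0.6, 0.2, 0.2]
grip_width: 91.8
finger_force: 0.0
```

Run:
```python
from m import *
go(359.9,-313.4,59,0)
p=vision.capture("top"); C=cloud(p); M=masks(p)
for k in ("yellow","blue"):
    g=M[k]&(C[...,1]>-50)&(C[...,2]>118)&(C[...,2]<135)&(C[...,0]>500); P=C[g]; print(k,len(P),P.mean(0),(P.min(0)+P.max(0))/2)
g=M["red"]&(C[...,1]<-230)&(C[...,2]>105); P=C[g]; print(len(P), P.mean(0) if len(P) else None)
```

```text
t 64.1 at [ 359.8 -313.5  211.6] yaw 0.001 shift [ 2.000e-03 -1.000e-03  1.907e+00] turn 0.0002 F [-0.6  0.2  0.2] w 91.8
yellow 135 [551.00321746  12.49110221 126.52547073] [551.67997294  12.63478241 124.95672956]
blue 2 [572.36036342  88.53976389 124.66501281] [572.36036342  88.53976389 124.66501281]
0 None
```

>>> step_arm(series="-1 0 0 .3 0 0 0; -1 0 0 .6 0 0 0; -1 0 0 .9 0 0 0; -1 0 0 .9 0 0 0")

```text
time: 64.55
tool_pos: [358.4, -312.0, 137.0]
tcp_rot: [-3.137, 0.004, 0.001]
contact_force: [0.4, 0.2, 0.0]
grip_width: 91.7
finger_force: 0.0
```

>>> step_arm(series="-1 0 0 .3 0 0 0; -1 0 0 .6 0 0 0; -1 0 0 .85 0 0 0; -1 0 0 .98 0 0 0; -1 0 0 .98 0 0 0; 1 0 0 .98 0 0 0; 1 0 0 .98 0 0 0; 1 0 0 .98 0 0 0; 1 0 0 .98 0 0 0; 1 0 0 .98 0 0 0; 1 0 0 .98 0 0 0; 1 0 0 .98 0 0 0; 1 0 0 .98 0 0 0")

```text
time: 65.85
tool_pos: [359.8, -313.6, 61.2]
tcp_rot: [3.141, -0.0, -0.0]
contact_force: [-0.5, -0.7, 0.4]
grip_width: 39.6
finger_force: 30.0
```

>>> step_arm(series="1 0 0 -.1 0 0 0; 1 0 0 -.3 0 0 0; 1 0 0 -.6 0 0 0; 1 0 0 -.9 0 0 0; 1 0 0 -1 0 0 0")

```text
time: 66.35
tool_pos: [360.5, -314.3, 143.5]
tcp_rot: [3.139, -0.002, -0.0]
contact_force: [1.3, -1.2, -1.6]
grip_width: 39.3
finger_force: 30.0
```

>>> step_arm(series="1 .1 -.1 -.3 0 0 -.02; 1 .25 -.25 -.6 0 0 -.04; 1 .5 -.5 -.9 0 0 -.06; 1 .7 -.75 -1 0 0 -.08; 1 .9 -1 -1 0 0 -.1; 1 .9 -1 -1 0 0 -.12; 1 .9 -1 -1 0 0 -.14; 1 .9 -1 -1 0 0 -.16; 1 .9 -1 -1 0 0 -.18; 1 .9 -1 -1 0 0 -.2; 1 .9 -1 -1 0 0 -.22; 1 .9 -1 -1 0 0 -.2257; 1 .9 -1 -1 0 0 -.2257")

```text
time: 67.65
tool_pos: [431.4, -233.3, 220.5]
tcp_rot: [-3.14, -0.001, 1.418]
contact_force: [-0.0, -0.6, -1.0]
grip_width: 39.2
finger_force: 30.0
```

Run:
```python
from m import *
go(537.4,-61.6,219,1.418)
p=vision.capture("top"); C=cloud(p); M=masks(p)
for k in ("yellow","blue"):
    g=M[k]&(C[...,1]>-50)&(C[...,2]>118)&(C[...,2]<135)&(C[...,0]>500); P=C[g]; print(k,len(P),P.mean(0),(P.min(0)+P.max(0))/2)
```

```text
t 67.65 at [ 431.4 -233.3  220.5] yaw 1.418 shift [2.322 0.983 0.018] turn 0.0 F [-0.  -0.6 -1. ] w 39.2
yellow 135 [550.95401862  12.5636678  126.47922278] [551.6518703   12.59812422 126.87391307]
blue 1 [572.90065366  79.75464364 125.82077165] [572.90065366  79.75464364 125.82077165]
```

>>> step_arm(series="1 .26 .11 0 0 0 0; 1 .52 .22 0 0 0 0; 1 .774 .328 0 0 0 0")

```text
time: 68.0
tool_pos: [467.3, -175.7, 220.8]
tcp_rot: [-3.141, -0.0, 1.416]
contact_force: [0.4, 0.4, -2.1]
grip_width: 39.4
finger_force: 30.0
```

>>> step_arm(series="1 .26 .11 0 0 0 0; 1 .52 .22 0 0 0 0; 1 .774 .328 0 0 0 0")

```text
time: 68.3
tool_pos: [502.8, -118.2, 220.8]
tcp_rot: [-3.141, -0.0, 1.417]
contact_force: [0.1, -0.3, -2.5]
grip_width: 39.5
finger_force: 30.0
```

>>> step_arm(series="1 .26 .11 0 0 0 0; 1 .52 .22 0 0 0 0; 1 .774 .328 0 0 0 0; 1 .774 .328 .2 0 0 0; 1 .774 .328 .4 0 0 0; 1 .774 .328 .6 0 0 0; 1 .774 .328 .8 0 0 0; 1 .774 .328 .9 0 0 0; 1 .774 .328 .9 0 0 0; 1 .774 .328 .9 0 0 0")

```text
time: 69.3
tool_pos: [538.1, -62.0, 149.5]
tcp_rot: [3.141, 0.0, 1.418]
contact_force: [-0.4, 0.7, -1.4]
grip_width: 39.7
finger_force: 30.0
```

Run:
```python
from m import *
go(537.4,-61.6,70.2,1.418)
p=vision.capture("side"); save("a9.png",cv2.resize(p["frame"][60:340,180:460],None,fx=2.1,fy=2.1))
```

```text
t 69.3 at [538.1 -62.  149.5] yaw 1.418 shift [ 0.003 -0.01   0.991] turn -0.0001 F [-0.4  0.7 -1.4] w 39.7
```

View pics/a9.png

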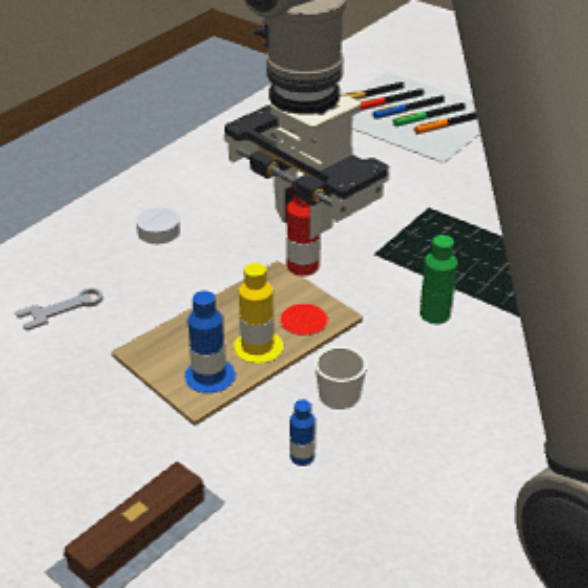

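Blue (crop 207,340) and yellow (257,310) stand centred on their coasters. Red is held over the red one (303,319), so I'm lowering it.

>>> step_arm(series="1 .003 -.008 .25 0 0 0; 1 .003 -.008 .5 0 0 0; 1 .003 -.008 .75 0 0 0; 1 .003 -.008 .9 0 0 0; 1 .003 -.008 .95 0 0 0; 1 .003 -.008 .97 0 0 0; 1 .003 -.008 .97 0 0 0; 1 .003 -.008 .97 0 0 0; 1 .003 -.008 .97 0 0 0")

```text
time: 70.25
tool_pos: [537.7, -61.7, 72.2]
tcp_rot: [3.14, 0.0, 1.418]
contact_force: [-0.5, 0.4, -2.6]
grip_width: 39.4
finger_force: 30.0
```

Run:
```python
from m import *
go(537.4,-61.6,70.2,1.418)
```

```text
t 70.25 at [537.7 -61.7  72.2] yaw 1.418 shift [ 0.    -0.004  0.025] turn -0.0 F [-0.5  0.4 -2.6] w 39.4
```

>>> step_arm(series="1 0 0 .015 0 0 0; 1 0 -.002 .022 0 0 0; 1 0 -.002 .022 0 0 0; -1 0 -.002 .022 0 0 0; -1 0 -.002 .022 0 0 0; -1 0 -.002 .022 0 0 0; -1 0 -.002 .022 0 0 0; -1 0 -.002 .022 0 0 0; -1 0 0 -.2 0 0 0; -1 0 0 -.5 0 0 0; -1 0 0 -.95 0 0 0")

```text
time: 71.35
tool_pos: [536.1, -61.4, 146.8]
tcp_rot: [-3.138, -0.0, 1.418]
contact_force: [0.1, -0.3, 0.5]
grip_width: 91.3
finger_force: 0.0
```

>>> step_arm(series="-1 0 0 -.3 0 0 0; -1 -.3 -.1 -.6 0 0 0; -1 -.6 -.2 -.9 0 0 0; -1 -.95 -.3 -.9 0 0 0")

```text
time: 71.75
tool_pos: [503.1, -134.0, 222.9]
tcp_rot: [3.135, 0.002, 1.419]
contact_force: [-0.2, -0.4, -0.3]
grip_width: 91.9
finger_force: 0.0
```

>>> step_arm(series="-1 -.3 -.1 0 0 0 0; -1 -.6 -.2 0 0 0 0; -1 -.95 -.3 0 0 0 0")

```text
time: 72.05
tool_pos: [466.1, -205.1, 219.6]
tcp_rot: [3.141, 0.0, 1.418]
contact_force: [-0.2, -0.6, -0.7]
grip_width: 92.2
finger_force: 0.0
```

>>> step_arm(series="-1 -.3 -.1 0 0 0 0; -1 -.6 -.2 0 0 0 0; -1 -.95 -.3 0 0 0 0; -1 -.95 -.3 0 0 0 0; -1 -.95 -.3 0 0 0 0")

```text
time: 72.55
tool_pos: [431.2, -276.1, 219.4]
tcp_rot: [-3.141, -0.0, 1.416]
contact_force: [0.3, -0.6, -0.0]
grip_width: 91.4
finger_force: 0.0
```

Run:
```python
from m import *
for n in ("top","side"):
    p=vision.capture(n); C=cloud(p); M=masks(p)
    for k in M:
        g=M[k]&(C[...,1]>-110)&(C[...,2]>118)&(C[...,2]<135)&(C[...,0]>500)&(C[...,0]<620); P=C[g]
        if len(P): print(n,k,len(P),np.round(P.mean(0),1),np.round((P.min(0)+P.max(0))/2,1))
    print(case(p,38,420,530,200,400))
    save("f_%s.png"%n, cv2.resize(p["frame"][110:300,90:390] if n=="top" else p["frame"][100:340,180:440],None,fx=2.4,fy=2.4))
print(readout.get_obs()["time"],readout.get_obs()["tool_pos"])
```

```text
top red 140 [537.6 -60.9 126.4] [538.  -61.4 125.4]
top yellow 136 [550.9  12.5 126.4] [551.6  12.6 126.5]
top blue 1 [569.3  95.2 125.8] [569.3  95.2 125.8]
(1390, np.float64(37.757071789239646), array([469.95448426, 299.79658692,  37.80802542]), ((470.21966552734375, 300.7845458984375), (150.6795196533203, 40.038333892822266), 85.93988037109375))
side red 66 [536.3 -59.6 125.5] [537.2 -62.  124.1]
side yellow 56 [551.   12.3 126.7] [550.3  11.5 126.2]
side blue 83 [560.9  88.1 125.1] [561.8  86.  123.6]
(1153, np.float64(37.58405921016631), array([469.04275519, 303.46349109,  37.57718617]), ((470.55316162109375, 298.71978759765625), (151.56478881835938, 42.6028938293457), 86.08643341064453))
72.65 [ 431.64747281 -275.2781237   219.49480436]
```

View pics/f_top.png

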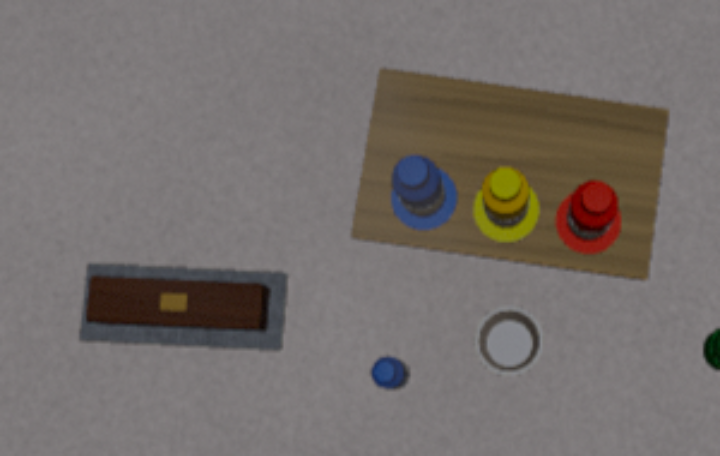

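View pics/f_side.png

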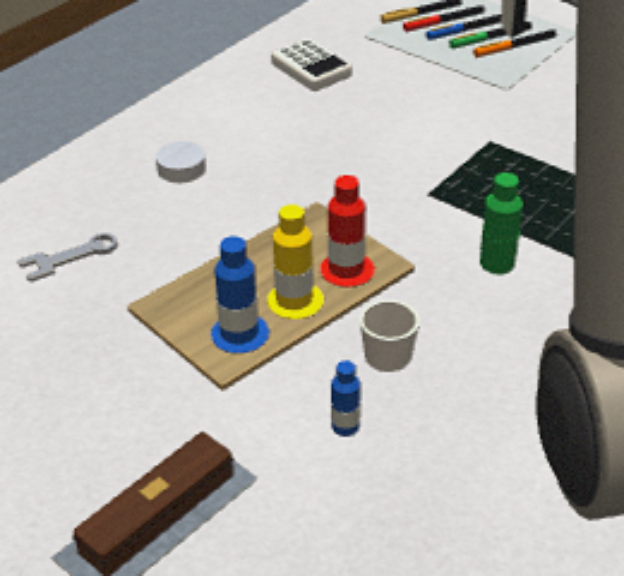

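The final views show all three bottles upright on their own coasters, at side crop (237,290), (293,260) and (346,230). The case lies flat in the middle of the felt (top crop 177,302), and the cup hasn't moved.

```bash
python3 -c "
from plant import order; print(order.close_job())"
```

```text
the job is handed in; nothing more can be done
None
```

The job is handed in at about 73 s: the pen case lies flat in the middle of the felt pad, lengthwise along it. All three bottles stand upright on the coasters of their own colour, and the white cup was left where it was.

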